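Nest the washed corner guards in the drying holder and clip the bundle

ROBOT

A 6-joint arm with a two-finger parallel gripper is mounted at the origin on the work surface. World frame = base frame: x ahead of the robot, y to its left, z up, the work surface at z = 0. Lengths are in m, angles in rad, forces in N, time in s.
With the tool pointing down it reaches from about 0.375 to 0.9 m from the base axis. Payload 3.1 kg.
Tool frame: the origin (TCP) lies on the centre line of the jaws, within the pads' length; the fingertips stand 25 mm ahead of it and the grasp point (between the pads) lies 6 mm ahead of it (robot.nose_length is the y of the fingertips in the tool frame, in m); y points along the fingers, z is the direction in which the jaws open and shut, and the axes are right-handed (so a half turn about y gives the same grasp; the last joint's range is limited). The gripper opens to 87 mm and grips with 3 to 60 N. Pads are 19 mm wide; open, the fingers measure 117 mm over their backs; the gripper's body (75 mm by 190 mm) begins 51 mm behind the grasp point.
Start: joints at [0.982, 0.527, 1.433, -0, 1.181, -0.178], TCP at [0.25, 0.573, 0.248] pointing down, gripper open.
Joint ranges: [-3.08, 3.08], [-0.75, 2.2], [0.22, 2.44], [-1.43, 4.57], [0, 2.65], [-2.85, 2.85]. Speed limits (rad/s): [2.79, 2.79, 3.14, 3.14, 3.14, 3.14].

INTERFACE

Orientations are given as a unit quaternion [x, y, z, w].
In Python, from rig import robot, eyes, ticket gives the robot as it stands.
- The arm moves only by the tool play_rows, never from a script. Its argument "series" is a list of rows, each a list of 7 numbers: the opening, from 0 (shut) to 1 (fully open), then the shift along the tool's x, y, z scaled (see below), then the turn, a rotation vector about the tool's x, y, z scaled (see below). In form: [[claw, dx, dy, dz, ax, ay, az], ...]. A call has 1 to 12 rows; each row shifts and turns the commanded pose from where the row before left it, along the tool's axes as they then stand; what a row does not reach is not made up. The controller multiplies each number of a shift by 100 mm and each number of a turn by 180 degrees. A row lasts 1/12 s, in which the tool goes at most 41.7 mm and 7.16 degrees, less where a joint would pass 70% of its speed; a pose out of reach is approached as far as the arm can. A call with a number of a shift or a turn outside -1 to 1 is refused whole. A call with a gripper value outside its range is refused whole. The fingers move at their own pace and stop on an object; "grip_force" is the grip in N (left out, the last holds). Time passes only in rows, so rows that do not move let the fingers close. It gives the time, the measured TCP pose, the force and the opening at its end, in the units of the state.
- robot.get_obs(): the state, without advancing time (a new reading comes with each control period).
- eyes.camera(name): name is "scene" or "top" or "wrist"; returns the picture (400x640x3 uint8, red, green, blue); there is no depth.
- eyes.camera_params(name): a dict with "K" (3x3 intrinsics, pixels), "rvec" (rotation vector, rad) and "tvec" (3), from world to camera coordinates, as OpenCV has them. Camera axes: x right, y down, z forward; pixel columns grow to the right and rows downward; lengths in m; the calibration is good to about 2 mm. A picture is of the moment at which its call begins: read the wrist's pose just before it. camera_params takes no time and is no camera call; for the wrist camera it gives the pose at the moment of the call.
- ticket.hand_in(): hands the job in, once; it reports no verdict.
The state is a dict: "time": time; "q": joint angles; "joint_velocities": joint speeds; "joint_torque": joint torques, N m; "position": TCP position; "tool_rot": TCP orientation; "ft_force": force on the tool from outside, world axes, zero at the start; "moment": the same for the moment, N m; "grip_width": finger opening in m.
Only numpy, scipy, OpenCV 4.12 (cv2) and the standard library are available. Lean on these libraries where they do the work, as an engineer would, in place of code of your own. Each camera call takes 0.05 s, during which the arm holds its last target.

TASK

Put every corner guard lying on the bench into the leaning steel holder, nested snugly one inside the other with its standing leg towards the holder's back wall, its lying leg down and its ends flush with the holder's ends. Then take the two sprung clips off their stand and clip them over the top edge, one towards each end, so that each pinches the holder's back wall and the whole bundle together. Leave the bottle, cup and jar standing where they are.

Things in the scene. Friction and masses are not known exactly. Their poses are not given: they have to be found in the camera images.
- trough: Fixed leaning steel holder, angle-shaped, tilted 15 degrees so its inner corner is lowest (35 mm above the bench). Origin: on that corner line, half-way along. y along the corner (-60 to 60 mm); x up the floor plate, away from the back wall (110 mm deep); z up the wall's inner face (68 mm high; wall 6 mm thick, x -6 to 0). The wall is on the robot's side and leans towards it.
- holder: The same holder's fixed level base, origin on the bench under the corner. Nested guard k (0 to 3, the first is 0) has its standing leg's centre (its _mid) at x = 4 + 8k, y = 0, z = 30 + 8k mm in the trough's axes. Fingers do not fit between nested legs: set a guard down about 36 mm out from its place, let go, then push it home from inside, half-way up, with shut fingers (under 10 N).
- guard1_mid (a point): Loose grey plastic angle section (up to four alike; None if absent), 120 mm long, 8 mm thick, 0.13 to 0.21 kg: standing leg 60 mm high, lying leg 85 mm wide, flat on the bench at first. This point: centre of the standing leg, 30 mm above the underside. y along its length; x along the lying leg (from -4 to 81 mm, upper face 22 mm below this point); z up the standing leg.
- guard2_mid (a point): Loose grey plastic angle section (up to four alike; None if absent), 120 mm long, 8 mm thick, 0.13 to 0.21 kg: standing leg 60 mm high, lying leg 85 mm wide, flat on the bench at first. This point: centre of the standing leg, 30 mm above the underside. y along its length; x along the lying leg (from -4 to 81 mm, upper face 22 mm below this point); z up the standing leg.
- guard3_mid (a point): Loose grey plastic angle section (up to four alike; None if absent), 120 mm long, 8 mm thick, 0.13 to 0.21 kg: standing leg 60 mm high, lying leg 85 mm wide, flat on the bench at first. This point: centre of the standing leg, 30 mm above the underside. y along its length; x along the lying leg (from -4 to 81 mm, upper face 22 mm below this point); z up the standing leg.
- guard4_mid (a point): Loose grey plastic angle section (up to four alike; None if absent), 120 mm long, 8 mm thick, 0.13 to 0.21 kg: standing leg 60 mm high, lying leg 85 mm wide, flat on the bench at first. This point: centre of the standing leg, 30 mm above the underside. y along its length; x along the lying leg (from -4 to 81 mm, upper face 22 mm below this point); z up the standing leg.
- clip1_pivot (a point): Loose steel spring clip, like a big clothes peg, 24 mm wide, 115 mm tall, 0.1 kg. Starts upright, pinching the clip stand's plate. Point: on the hinge axis. y along the hinge, x the way the jaws open, z up to the handles (axes of one lever, which tilts by half the opening). Handles end in round beads 50 mm above the pivot, 60 mm over both outsides when parked.
- clip2_pivot (a point): The other clip, the same. Rubber jaw tips lie 60 mm below the pivot, 14 mm apart when parked; the arms bow outward above them. Squeezing the beads to 30 mm over their outsides (10 to 13 N) opens the jaw gap to about 50 mm; let go, the spring shuts it with 6 to 9 N. Wall and bundle are 6 + 8 x (number of guards) mm thick; set the tips about 50 mm up the wall (trough z).
- clip1_jaw (a joint): Opening of that clip, rad: 0 parked on the stand (jaw gap 14 mm), -0.16 shut, 0.62 wide open; jaw gap about 14 + 60 x value mm.
- clip2_jaw (a joint): Opening of that clip, rad: 0 parked on the stand (jaw gap 14 mm), -0.16 shut, 0.62 wide open; jaw gap about 14 + 60 x value mm.
- stand: Fixed clip stand: dark base 90 x 170 mm with an upright aluminium plate along its y, 14 mm thick in x, 160 mm long, top at 75 mm. Origin under its centre. The clips sit on the plate about 42 mm either side of the middle, pivots 120 mm above the bench.
- sample_bottle: Bystander: white plastic bottle, 56 mm across, 110 mm tall; origin under its centre.
- steel_cup: Bystander: open steel cup, 64 mm across, 80 mm tall; origin under its centre.
- amber_jar: Bystander: amber glass jar, 60 mm across, 75 mm tall; origin under its centre.

How it is judged:
On the way:
1. all the guards on hand are nested in the holder (y of guard1_mid in the frame of trough between -0.01 and 0.01 m and angle between the y axis of each of guard1_mid, guard2_mid, guard3_mid, guard4_mid and the y axis of trough, either way round below 0.08 rad and angle between the z axis of each of guard1_mid, guard2_mid, guard3_mid, guard4_mid and the z axis of trough, either way round below 0.1 rad and ((x of guard1_mid in the frame of trough between 0 and 0.008 m and z of guard1_mid in the frame of trough between 0.026 and 0.034 m) or (x of guard1_mid in the frame of trough between 0.008 and 0.016 m and z of guard1_mid in the frame of trough between 0.034 and 0.042 m) or (x of guard1_mid in the frame of trough between 0.016 and 0.024 m and z of guard1_mid in the frame of trough between 0.042 and 0.05 m) or (x of guard1_mid in the frame of trough between 0.024 and 0.032 m and z of guard1_mid in the frame of trough between 0.05 and 0.058 m)) and y of guard2_mid in the frame of trough between -0.01 and 0.01 m and ((x of guard2_mid in the frame of trough between 0 and 0.008 m and z of guard2_mid in the frame of trough between 0.026 and 0.034 m) or (x of guard2_mid in the frame of trough between 0.008 and 0.016 m and z of guard2_mid in the frame of trough between 0.034 and 0.042 m) or (x of guard2_mid in the frame of trough between 0.016 and 0.024 m and z of guard2_mid in the frame of trough between 0.042 and 0.05 m) or (x of guard2_mid in the frame of trough between 0.024 and 0.032 m and z of guard2_mid in the frame of trough between 0.05 and 0.058 m)) and y of guard3_mid in the frame of trough between -0.01 and 0.01 m and ((x of guard3_mid in the frame of trough between 0 and 0.008 m and z of guard3_mid in the frame of trough between 0.026 and 0.034 m) or (x of guard3_mid in the frame of trough between 0.008 and 0.016 m and z of guard3_mid in the frame of trough between 0.034 and 0.042 m) or (x of guard3_mid in the frame of trough between 0.016 and 0.024 m and z of guard3_mid in the frame of trough between 0.042 and 0.05 m) or (x of guard3_mid in the frame of trough between 0.024 and 0.032 m and z of guard3_mid in the frame of trough between 0.05 and 0.058 m)) and y of guard4_mid in the frame of trough between -0.01 and 0.01 m and ((x of guard4_mid in the frame of trough between 0 and 0.008 m and z of guard4_mid in the frame of trough between 0.026 and 0.034 m) or (x of guard4_mid in the frame of trough between 0.008 and 0.016 m and z of guard4_mid in the frame of trough between 0.034 and 0.042 m) or (x of guard4_mid in the frame of trough between 0.016 and 0.024 m and z of guard4_mid in the frame of trough between 0.042 and 0.05 m) or (x of guard4_mid in the frame of trough between 0.024 and 0.032 m and z of guard4_mid in the frame of trough between 0.05 and 0.058 m))), for 0.3 s.
At the end, for the whole second after the job is handed in: Every guard within 4 mm of a nested place (from wall and floor), ends within 10 mm of flush, legs within about 5 degrees; both clips pinch back wall and bundle (over 1.5 N on each), pivots above the edge, one 12 mm or more to each side of the middle; all at rest (all of step 1 and contact force between each of clip1, clip2 and trough above 1.5 N and (contact force between clip1 and guard1 above 1.5 N or contact force between clip1 and guard2 above 1.5 N or contact force between clip1 and guard3 above 1.5 N or contact force between clip1 and guard4 above 1.5 N) and z of each of clip1_pivot, clip2_pivot in the frame of trough above 0.08 m and angle between the y axis of each of clip1_pivot, clip2_pivot and the y axis of trough, either way round below 0.35 rad and linear speed of each of clip1, clip2, guard1, guard2, guard3, guard4 below 0.02 m/s and (contact force between clip2 and guard1 above 1.5 N or contact force between clip2 and guard2 above 1.5 N or contact force between clip2 and guard3 above 1.5 N or contact force between clip2 and guard4 above 1.5 N) and ((y of clip1_pivot in the frame of trough above 0.012 m and y of clip2_pivot in the frame of trough below -0.012 m) or (y of clip2_pivot in the frame of trough above 0.012 m and y of clip1_pivot in the frame of trough below -0.012 m))); the robot touches nothing.
It fails at once if the bottle, cup or jar is knocked over or shoved more than 5 cm (angle between any of sample_bottle, steel_cup, amber_jar's own z axis and vertical above 0.5 rad or distance of any of sample_bottle, steel_cup, amber_jar from where it was at the start of the episode above 0.05 m).
Of guard1, guard2, guard3, guard4 only 2 to 4 are there at a start; the rules pass over those that are not, and their reading is None.
At some moment in a run one of guard1, guard2, guard3, guard4 may be knocked a few centimetres aside while the robot is not near it.
It also fails if it takes over 210 s, if anything falls off the work surface, if the arm or the gripper's body presses on something with over 40 N, if the wrist force passes 120 N, or if a joint passes its speed limit or range.

## Working session

There is one attempt and no reset: what is moved stays moved. The work goes in short steps, Python scripts to look and compute and a tool call to move; the robot and the scene stay as the last step left them, time stands still between calls to the robot, and variables do not carry over. Pictures are saved under pics/ and viewed, and the job is handed in when it is done.

Besides the shell and the picture viewer there is one more tool, called after "Request:" by a JSON object that holds its "method" and its "body". play_rows: Moves the arm, as the interface text tells. Its arguments: {"type":"object","properties":{"series":{"type":"array","items":{"type":"array","items":{"type":"number"}}},"grip_force":{"type":"number"}},"required":["series"]}

```bash
ls -la; mkdir -p pics; python3 - <<'E'
from rig import robot, eyes, ticket
import cv2
o=robot.get_obs(); print(o)
for n in ("scene","top","wrist"):
    p=eyes.camera_params(n); print(n,p)
    im=eyes.camera(n); cv2.imwrite(f"pics/{n}0.png",im[:,:,::-1])
E
```

```text
total 12
drwxr-xr-x  3 agent agent 4096 Dec  6 23:48 .
drwxr-xr-x 23 root  root  4096 Dec  6 23:48 ..
drwxr-xr-x  2 agent agent 4096 Dec  6 23:48 pics
{'time': 0.0, 'q': array([ 9.81485395e-01,  5.28467069e-01,  1.43390051e+00, -2.38330892e-07,
        1.18134451e+00, -1.78535691e-01]), 'joint_velocities': array([ 0.00134635,  0.00010453,  0.00081946, -0.00013236,  0.00113974,
       -0.00014054]), 'joint_torque': array([-1.38964402e-03, -4.40049469e+01, -1.76588380e+01,  6.31736079e-02,
        5.82755136e-02, -1.60898462e-04]), 'position': array([0.24919295, 0.57244813, 0.24657157]), 'tool_rot': array([ 0.69293924, -0.14449254,  0.14393135, -0.69154962]), 'ft_force': array([0.1552203 , 0.1269144 , 0.14678091]), 'moment': array([-0.04143126,  0.01768821,  0.01543149]), 'grip_width': 0.0869843402997935}
scene {'K': array([[454.72841378,   0.        , 314.51024072],
       [  0.        , 454.72841378, 194.30597037],
       [  0.        ,   0.        ,   1.        ]]), 'rvec': array([ 2.2757283 ,  0.50573449, -0.2446797 ]), 'tvec': array([-0.56369183, -0.08308524,  1.44701041])}
top {'K': array([[400.64725119,   0.        , 316.09405923],
       [  0.        , 400.64725119, 198.3824771 ],
       [  0.        ,   0.        ,   1.        ]]), 'rvec': array([ 2.17418887, -2.15000062,  0.10057038]), 'tvec': array([0.02031037, 0.60728096, 1.08341138])}
wrist {'K': array([[295.09359473,   0.        , 318.521007  ],
       [  0.        , 295.09359473, 192.94761372],
       [  0.        ,   0.        ,   1.        ]]), 'rvec': array([-2.44876127, -1.602003  , -0.20035878]), 'tvec': array([-0.62352855, -0.02863756,  0.38795637])}
```

View pics/scene0.png

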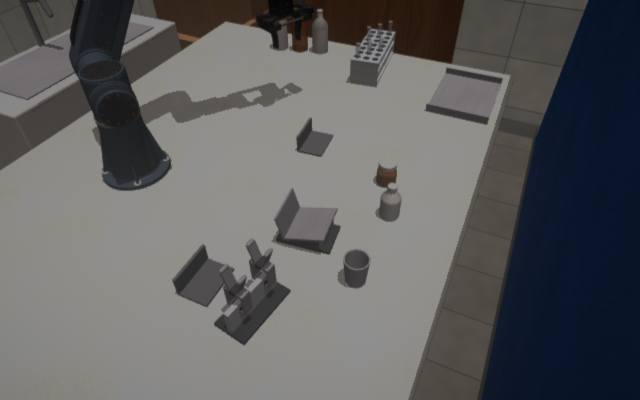

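View pics/top0.png

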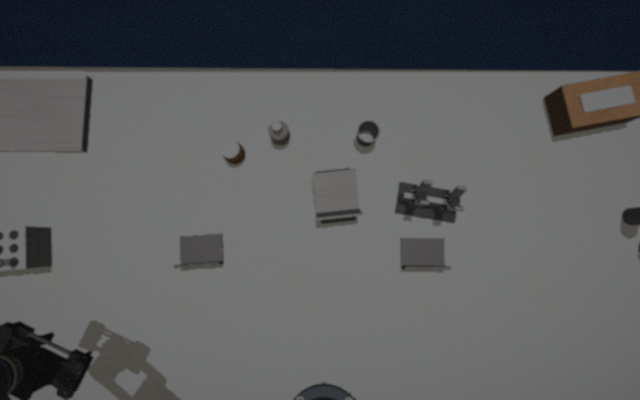

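View pics/wrist0.png

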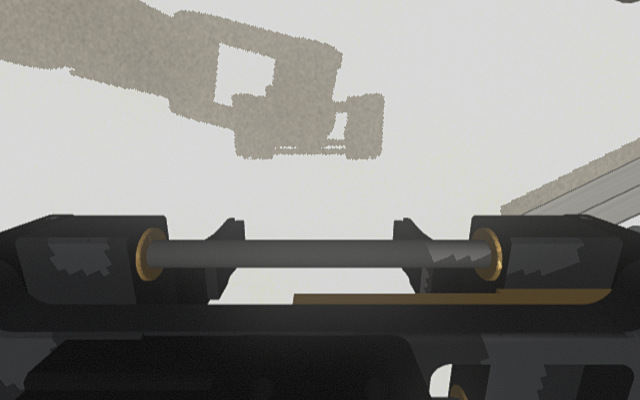

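Two guards are visible: left of the robot at top-view pixel (202,249) and right at (423,252). The holder is at (336,193), the clips and stand at (427,201), the cup at (367,132), the bottle at (279,131) and the jar at (233,152). Next I'll write helpers and zoom in.

```bash
cat > h.py <<'E'
from rig import robot, eyes, ticket
import numpy as np, cv2
from scipy.spatial.transform import Rotation as R
np.set_printoptions(precision=4,suppress=True)
def cam(n):
    p=eyes.camera_params(n); Rm=cv2.Rodrigues(np.array(p["rvec"]))[0]; return p["K"],Rm,np.array(p["tvec"])
def ray(c,u,v):
    K,Rm,t=c; d=Rm.T@np.linalg.inv(K)@np.array([u,v,1.]); return -Rm.T@t, d/np.linalg.norm(d)
def onz(c,u,v,z):
    o,d=ray(c,u,v); return o+d*(z-o[2])/d[2]
def proj(c,P):
    K,Rm,t=c; q=(Rm@np.atleast_2d(P).T).T+t; q=q@K.T; return q[:,:2]/q[:,2:]
def two(ca,pa,cb,pb):
    oa,da=ray(ca,*pa); ob,db=ray(cb,*pb)
    A=np.c_[da,-db]; s=np.linalg.lstsq(A,ob-oa,rcond=None)[0]
    a=oa+s[0]*da;b=ob+s[1]*db; return (a+b)/2,np.linalg.norm(a-b)
def shot(n,name,crop=None,scale=1):
    c=cam(n); im=eyes.camera(n)[:,:,::-1].copy(); cv2.imwrite(f"pics/raw_{name}.png",im)
    if crop: 
        x0,y0,x1,y1=crop; v=cv2.resize(im[y0:y1,x0:x1],None,fx=scale,fy=scale,interpolation=cv2.INTER_CUBIC)
        cv2.imwrite(f"pics/{name}.png",v)
    else: cv2.imwrite(f"pics/{name}.png",im)
    return c,im
E
python3 - <<'E'
from h import *
for n in("scene","top","wrist"):
    c=cam(n); print(n,"centre",-c[1].T@c[2],"fwd",c[1][2])
im=cv2.imread("pics/top0.png"); im=np.clip(im.astype(float)*1.8,0,255).astype(np.uint8)
cv2.imwrite("pics/t1.png",cv2.resize(im[160:285,160:480],None,fx=2.5,fy=2.5,interpolation=cv2.INTER_CUBIC))
im=cv2.imread("pics/scene0.png"); im=np.clip(im.astype(float)*1.5,0,255).astype(np.uint8)
cv2.imwrite("pics/s1.png",cv2.resize(im[110:350,160:420],None,fx=2.5,fy=2.5,interpolation=cv2.INTER_CUBIC))
c=cam("top")
for n,u,v,z in(("gL",202,249,.0),("gR",423,252,.0),("hold",336,193,.05),("stand",427,201,.0),("cup",367,132,.04),("bot",279,131,.05),("jar",233,152,.04)): print(n,onz(c,u,v,z))
o=robot.get_obs(); print(R.from_quat(o['tool_rot']).as_matrix())
E
```

```text
scene centre [ 1.0045 -0.7588  0.913 ] fwd [-0.3265  0.6565 -0.68  ]
top centre [0.4906 0.0134 1.1411] fwd [ 0.1044  0.0122 -0.9945]
wrist centre [0.1876 0.5987 0.383 ] fwd [ 0.226  -0.0988 -0.9691]
gL [0.4626 0.3493 0.    ]
gR [ 0.4618 -0.2753  0.    ]
hold [ 0.6205 -0.0275  0.05  ]
stand [ 0.6062 -0.289   0.    ]
cup [ 0.7951 -0.1138  0.04  ]
bot [0.7931 0.1326 0.05  ]
jar [0.7345 0.2616 0.04  ]
[[ 0.9168 -0.0009  0.3994]
 [-0.3994 -0.0014  0.9168]
 [-0.0003 -1.     -0.0017]]
```

View pics/t1.png

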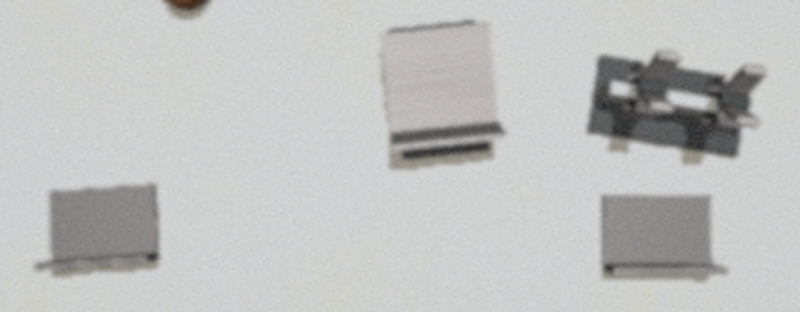

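View pics/s1.png

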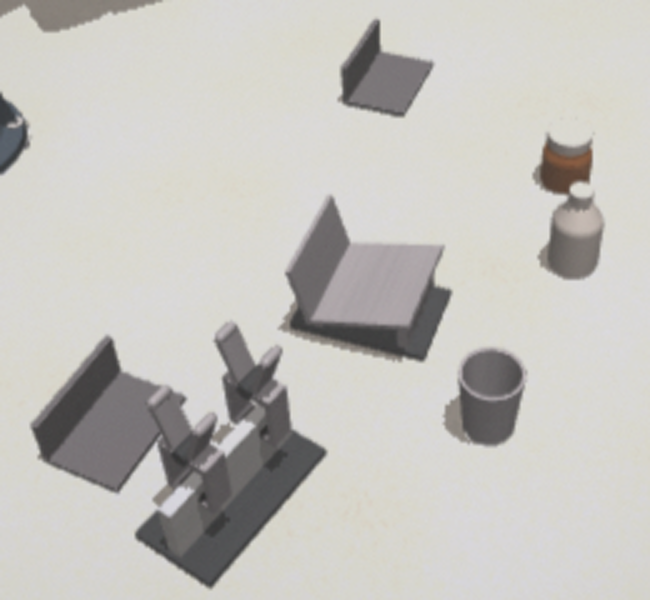

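```bash
cat >> h.py <<'E'
def pose():
    o=robot.get_obs(); return np.array(o['position']),R.from_quat(o['tool_rot'])
def Rdown(yaw=0.,tilt=0.):
    # tool y=-(trough z), tool z= trough x, for a frame with yaw and lean tilt (rad)
    fx=np.array([np.cos(yaw)*np.cos(tilt),np.sin(yaw)*np.cos(tilt),np.sin(tilt)])
    fy=np.array([-np.sin(yaw),np.cos(yaw),0]); fz=np.cross(fx,fy)
    return R.from_matrix(np.c_[-fy,-fz,fx])
def plan(P,Rt,maxmm=40.,maxdeg=7.,claw=1,p0=None,R0=None,N=None):
    """N equal rows from current (or given) pose to P,Rt"""
    if p0 is None: p0,R0=pose()
    rel=R0.inv()*Rt; rv=rel.as_rotvec(); d=R0.inv().apply(np.array(P)-p0)
    if N is None: N=max(1,int(np.ceil(np.linalg.norm(rv)*180/np.pi/maxdeg)),int(np.ceil(np.linalg.norm(d)*1000/maxmm)))
    S=sum(R.from_rotvec(rv*k/N).as_matrix() for k in range(N))
    s=np.linalg.solve(S,d)
    print(N,"rows of",claw,np.round(s*10,4).tolist(),np.round(rv/N/np.pi,4).tolist(),"| total mm",np.round(d*1000,1),"deg",np.round(np.degrees(rv),2))
    return np.array(P),Rt
E
python3 - <<'E'
from h import *
plan([.46,.26,.2],Rdown())
E
```

```text
10 rows of 1 [0.3983, 0.0468, -0.0178] [0.0001, 0.0369, 0.0] | total mm [ 318.    47.  -202.3] deg [ 0.09 66.46  0.04]
```

Request:
{"method": "play_rows", "body": {"series": [[1,0.398,0.047,-0.018,0,0.037,0],[1,0.398,0.047,-0.018,0,0.037,0],[1,0.398,0.047,-0.018,0,0.037,0],[1,0.398,0.047,-0.018,0,0.037,0],[1,0.398,0.047,-0.018,0,0.037,0],[1,0.398,0.047,-0.018,0,0.037,0],[1,0.398,0.047,-0.018,0,0.037,0],[1,0.398,0.047,-0.018,0,0.037,0],[1,0.398,0.047,-0.018,0,0.037,0],[1,0.398,0.047,-0.018,0,0.037,0],[1,0,0,0,0,0,0],[1,0,0,0,0,0,0]]}}

```text
time: 1.15
position: [0.4597, 0.2584, 0.2001]
tool_rot: [-0.499, 0.502, -0.501, 0.498]
ft_force: [-0.1, 0.5, -0.3]
grip_width: 0.0868
```

```bash
python3 - <<'E'
from h import *
shot("wrist","w1"); print(pose()[0],pose()[1].as_matrix(),cam("wrist")[1].T@-cam("wrist")[2])
E
```

```text
[0.4598 0.2599 0.2005] [[-0.0038 -0.0005  1.    ]
 [-1.      0.0004 -0.0038]
 [-0.0004 -1.     -0.0005]] [0.4597 0.3259 0.3367]
```

View pics/w1.png

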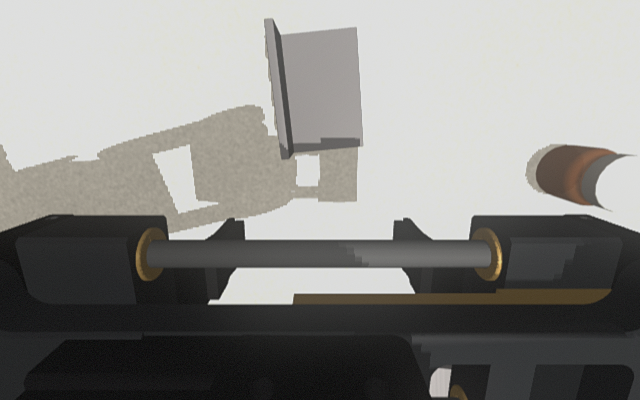

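```bash
python3 - <<'E'
from h import *
im=cv2.imread("pics/raw_w1.png")
v=cv2.resize(im[10:170,240:390],None,fx=3.7,fy=3.7,interpolation=cv2.INTER_CUBIC); cv2.imwrite("pics/w1z.png",v)
E
```

```text
(no output)
```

View pics/w1z.png

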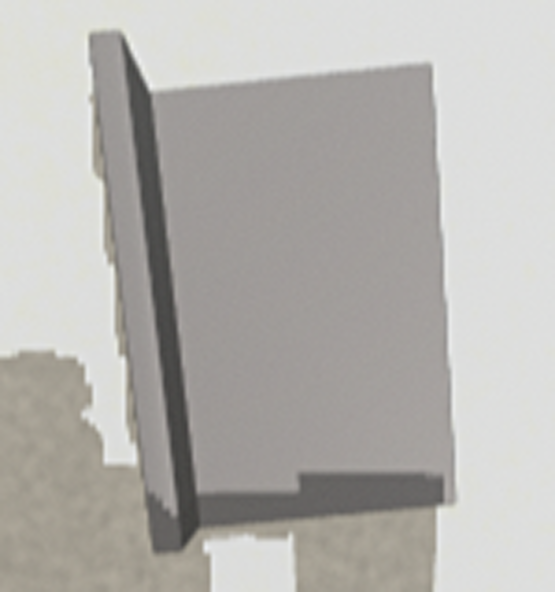

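The standing leg's top face has zoomed corners (90,33), (122,33), (183,548) and (154,550). The lying leg's far edge runs (431,63) to (456,500). Converting these to positions.

```bash
cat >> h.py <<'E'
def zp(pt,x0,y0,s): return ((pt[0]+.5)/s-.5+x0,(pt[1]+.5)/s-.5+y0)
def guard(c,tops,lies):
    """tops: 4 px corners of standing leg's top (z .06): outer far, inner far, inner near, outer near; lies: far edge 2 px"""
    T=np.array([onz(c,*p,.06) for p in tops]); L=np.array([onz(c,*p,.008) for p in lies])
    print("top",T[:,:2].tolist(),"lie",L[:,:2].tolist())
    print("thick",np.linalg.norm(T[0]-T[1]),np.linalg.norm(T[2]-T[3]),"len",np.linalg.norm(T[0]-T[3]),np.linalg.norm(T[1]-T[2]),np.linalg.norm(L[0]-L[1]))
    m=T.mean(0); d=(T[0]+T[1]-T[2]-T[3])[:2]; yaw=np.arctan2(d[1],d[0])-np.pi/2
    dl=(L[0]-L[1])[:2]; yl=np.arctan2(dl[1],dl[0])-np.pi/2
    w=(L.mean(0)-m)[:2]@[np.cos(yaw),np.sin(yaw)]
    print("mid",m[:2],"yaw deg",np.degrees(yaw),np.degrees(yl),"mid->edge (81mm)",w)
    return m[:2],yaw
E
python3 - <<'E'
from h import *
c=cam("wrist"); z=lambda *p: zp(p,240,10,3.7)
m,y=guard(c,[z(90,33),z(122,33),z(183,548),z(154,550)],[z(431,63),z(456,500)])
ct=cam("top")
E
```

```text
top [[0.4145006585900826, 0.4076971552203342], [0.42177654538842313, 0.4076615392745425], [0.4321787085252174, 0.2903470922620569], [0.4248043261768411, 0.2898780912195716]] lie [[0.4983229110073466, 0.41529388913096055], [0.50883733048241, 0.297558827251506]]
thick 0.007275973969020259 0.007389281223359688 len 0.11826875076601684 0.11777471917083808 0.11820362859344286
mid [0.4233 0.3489] yaw deg 5.032478544620011 5.1033048440825715 mid->edge (81mm) 0.08061621888023777
```

```bash
python3 - <<'E'
from h import *
plan([.62,-.13,.25],Rdown())
E
```

```text
11 rows of 1 [0.3542, -0.0451, 0.1463] [0.0, -0.0001, -0.0] | total mm [389.3 -49.8 161.6] deg [ 0.03 -0.22 -0.02]
```

Request:
{"method": "play_rows", "body": {"series": [[1,0.354,-0.045,0.146,0,0,0],[1,0.354,-0.045,0.146,0,0,0],[1,0.354,-0.045,0.146,0,0,0],[1,0.354,-0.045,0.146,0,0,0],[1,0.354,-0.045,0.146,0,0,0],[1,0.354,-0.045,0.146,0,0,0],[1,0.354,-0.045,0.146,0,0,0],[1,0.354,-0.045,0.146,0,0,0],[1,0.354,-0.045,0.146,0,0,0],[1,0.354,-0.045,0.146,0,0,0],[1,0.354,-0.045,0.146,0,0,0],[1,0,0,0,0,0,0]]}}

```text
time: 2.2
position: [0.6242, -0.1351, 0.2515]
tool_rot: [0.498, -0.498, 0.505, -0.499]
ft_force: [0.6, 0.2, 0.1]
grip_width: 0.087
```

```bash
python3 - <<'E'
from h import *
c,im=shot("wrist","w2"); print(pose()[0],c[1].T@-c[2]); print(c)
E
```

```text
[ 0.6221 -0.1315  0.2507] [ 0.623  -0.0682  0.3873]
(array([[295.0936,   0.    , 318.521 ],
       [  0.    , 295.0936, 192.9476],
       [  0.    ,   0.    ,   1.    ]]), array([[ 0.9999, -0.0057,  0.0094],
       [-0.0078, -0.968 ,  0.2507],
       [ 0.0077, -0.2507, -0.968 ]]), array([-0.627 , -0.1583,  0.353 ]))
```

View pics/w2.png

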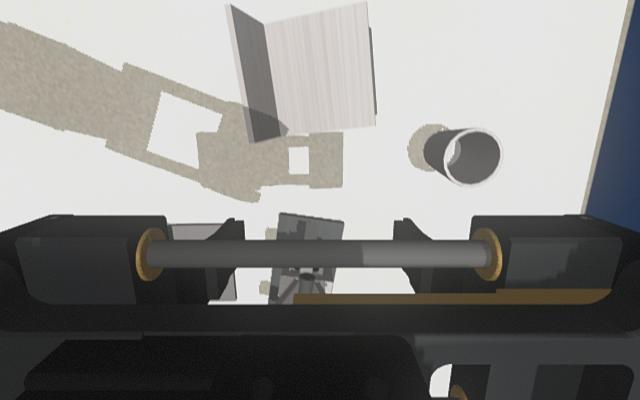

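```bash
python3 - <<'E'
from h import *
c,im=shot("wrist","w2"); print(pose()[0],c[1].T@-c[2]); print(c[1],c[2])
im=cv2.imread("pics/raw_w2.png")
v=cv2.resize(im[0:155,215:390],None,fx=3.7,fy=3.7,interpolation=cv2.INTER_CUBIC); cv2.imwrite("pics/w2z.png",v)
E
```

```text
[ 0.6205 -0.1292  0.25  ] [ 0.6214 -0.0652  0.3867]
[[ 1.     -0.005   0.0055]
 [-0.0062 -0.9691  0.2467]
 [ 0.0041 -0.2468 -0.9691]] [-0.6238 -0.1548  0.3561]
```

View pics/w2z.png

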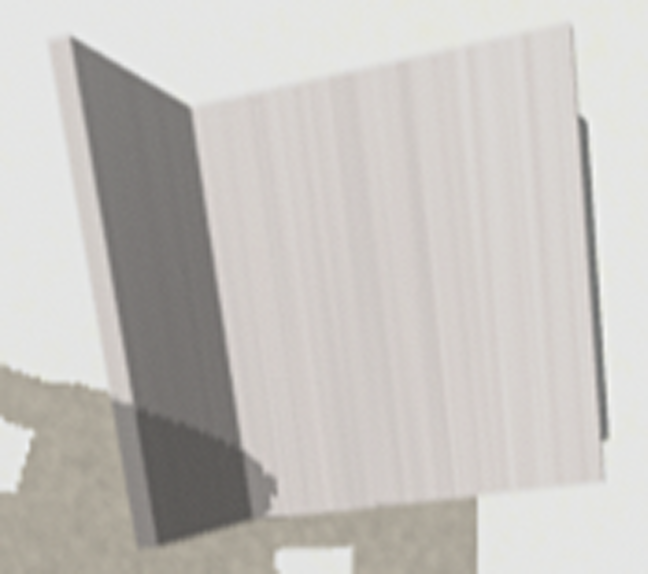

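Zoomed: corner line (191,107) to (252,517), wall-top inner edge (72,37) to (158,545), floor's outer edge (572,23) to (605,483).

```bash
python3 - <<'E'
from h import *
c=cam("wrist"); s=np.radians(15)
for nm,a,b,z in(("corner",(191,107),(252,517),.035),("walltop",(72,37),(158,545),.035+.068*np.cos(s)),("floor",(572,23),(605,483),.035+.11*np.sin(s))):
    A=onz(c,*zp(a,215,0,3.7),z);B=onz(c,*zp(b,215,0,3.7),z); d=A-B
    yaw=np.arctan2(d[1],d[0])-np.pi/2; m=(A+B)/2
    off={"corner":0,"walltop":-.068*np.sin(s),"floor":.11*np.cos(s)}[nm]
    print(nm,A,B,"len",np.linalg.norm(d),"yaw",np.degrees(yaw),"mid",m,"->origin",m[:2]-off*np.array([np.cos(yaw),np.sin(yaw)]))
E
```

```text
corner [0.5651 0.0308 0.035 ] [ 0.5789 -0.0868  0.035 ] len 0.11843069623320358 yaw 6.709648717962012 mid [ 0.572 -0.028  0.035] ->origin [ 0.572 -0.028]
walltop [0.5483 0.0281 0.1007] [ 0.562  -0.0895  0.1007] len 0.11831644913841359 yaw 6.632972724248499 mid [ 0.5552 -0.0307  0.1007] ->origin [ 0.5726 -0.0287]
floor [0.6706 0.0429 0.0635] [ 0.6847 -0.0756  0.0635] len 0.11927885399204234 yaw 6.802132029702454 mid [ 0.6777 -0.0163  0.0635] ->origin [ 0.5722 -0.0289]
```

```bash
python3 - <<'E'
from h import *
y=np.radians(5.07)
p,r=plan([.4233,.3489,.14],Rdown(y))
E
```

```text
14 rows of 1 [-0.347, 0.0786, -0.1272] [-0.0, -0.0021, -0.0] | total mm [-477.7  109.9 -198.3] deg [-0.06 -5.19 -0.01]
```

Request:
{"method": "play_rows", "body": {"series": [[1,-0.347,0.0786,-0.127,0,-0.0021,0],[1,-0.347,0.0786,-0.127,0,-0.0021,0],[1,-0.347,0.0786,-0.127,0,-0.0021,0],[1,-0.347,0.0786,-0.127,0,-0.0021,0],[1,-0.347,0.0786,-0.127,0,-0.0021,0],[1,-0.347,0.0786,-0.127,0,-0.0021,0],[1,-0.347,0.0786,-0.127,0,-0.0021,0],[1,-0.347,0.0786,-0.127,0,-0.0021,0],[1,-0.347,0.0786,-0.127,0,-0.0021,0],[1,-0.347,0.0786,-0.127,0,-0.0021,0],[1,-0.347,0.0786,-0.127,0,-0.0021,0],[1,-0.347,0.0786,-0.127,0,-0.0021,0]]}}

```text
time: 3.3
position: [0.4499, 0.285, 0.1555]
tool_rot: [0.52, -0.48, 0.479, -0.52]
ft_force: [0.3, 0.4, 0.1]
grip_width: 0.0871
```

Request:
{"method": "play_rows", "body": {"series": [[1,-0.347,0.0786,-0.127,0,-0.0021,0],[1,-0.347,0.0786,-0.127,0,-0.0021,0],[1,0,0,0,0,0,0],[1,0,0,0,0,0,0],[1,0,0,0,0,0,0]]}}

```text
time: 3.72
position: [0.4204, 0.3498, 0.1401]
tool_rot: [0.523, -0.476, 0.476, -0.523]
ft_force: [0.4, -0.6, -0.1]
grip_width: 0.0867
```

```bash
python3 - <<'E'
from h import *
y=np.radians(5.07)
p,r=plan([.4233,.3489,.048],Rdown(y))
shot("scene","s3",(220,80,420,300),2.7)
c,_=shot("wrist","w3")
E
```

```text
3 rows of 1 [0.0038, 0.3068, 0.0093] [0.0001, 0.0006, 0.0] | total mm [ 1.1 92.1  2.8] deg [0.03 0.3  0.02]
```

View pics/s3.png

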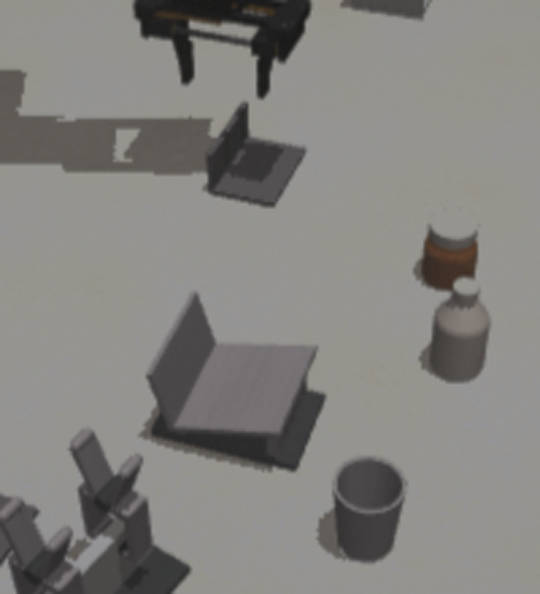

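View pics/w3.png

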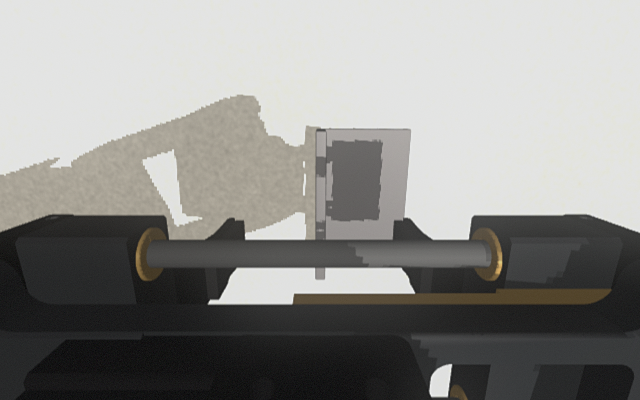

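```bash
python3 - <<'E'
from h import *
c=cam("wrist"); print(onz(c,316,129,.06),onz(c,326,129,.06),onz(c,411,128.5,.008), onz(c,316,279,.06),onz(c,325,279,.06))
print(proj(c,[[.4145,.4077,.06],[.4322,.2903,.06]]))
y=np.radians(5.07)
plan([.4233,.3489,.048],Rdown(y))
E
```

```text
[0.4147 0.4068 0.06  ] [0.4218 0.4075 0.06  ] [0.4987 0.413  0.008 ] [0.425  0.2874 0.06  ] [0.4324 0.2881 0.06  ]
[[315.8743 127.7412]
 [325.0448 276.5323]]
3 rows of 1 [-0.0008, 0.3078, 0.0046] [-0.0, 0.0002, -0.0] | total mm [-0.2 92.3  1.4] deg [-0.02  0.1  -0.  ]
```

Consistent with the first measurement, so the guard hasn't moved. Descend and grip.

Request:
{"method": "play_rows", "body": {"series": [[1,0,0.23,0.01,0,0,0],[1,0,0.23,0,0,0,0],[1,0,0.23,0,0,0,0],[1,0,0.23,0,0,0,0],[1,0,0,0,0,0,0],[0,0,0,0,0,0,0],[0,0,0,0,0,0,0],[0,0,0,0,0,0,0],[0,0,0,0,0,0,0],[0,0,0,0,0,0,0],[0,0,0,0,0,0,0],[0,0,0,0,0,0,0]], "grip_force": 25}}

```text
time: 4.82
position: [0.4232, 0.349, 0.0486]
tool_rot: [-0.522, 0.477, -0.477, 0.522]
ft_force: [0.6, -0.5, -0.4]
grip_width: 0.0485
```

```bash
python3 - <<'E'
from h import *
o=robot.get_obs(); print(o['position'],o['grip_width'],o['ft_force'])
E
```

```text
[0.4232 0.349  0.0486] 0.04845635981319011 [ 0.5986 -0.5309 -0.4453]
```

Request:
{"method": "play_rows", "body": {"series": [[0,0,0,0,0,0,0],[0,0,0,0,0,0,0],[0,0,0,0,0,0,0],[0,0,0,0,0,0,0],[0,0,0,0,0,0,0],[0,0,0,0,0,0,0],[0,0,0,0,0,0,0],[0,0,0,0,0,0,0],[0,0,0,0,0,0,0]]}}

```text
time: 5.57
position: [0.4229, 0.3488, 0.0479]
tool_rot: [0.522, -0.477, 0.477, -0.522]
ft_force: [0.2, -0.1, -0.6]
grip_width: 0.0079
```

```bash
cat >> h.py <<'E'
TO=np.array([.5723,-.0285,.035]); TY=np.radians(6.7); TT=np.radians(15)
def RT(): return Rdown(TY,TT)      # tool aligned with trough
def tr(x,y,z):
    m=RT().as_matrix(); return TO+m[:,2]*x-m[:,0]*y-m[:,1]*z
def intr(P):
    m=RT().as_matrix(); d=np.array(P)-TO; return np.array([m[:,2]@d,-m[:,0]@d,-m[:,1]@d])
E
python3 - <<'E'
from h import *
p,r=pose(); o=robot.get_obs(); print(p,o['grip_width'],o['ft_force'])
A=plan([p[0],p[1],.2],r,claw=0)
B=plan(tr(45,0,0)*0+tr(.050,0,.140),RT(),claw=0,p0=A[0],R0=A[1])
print(B[0], tr(.04,0,.05))
E
```

```text
[0.4229 0.3488 0.0479] 0.007885752724365012 [ 0.246  -0.0509 -0.6177]
4 rows of 0 [0.0, -0.3802, -0.0001] [0.0, 0.0, 0.0] | total mm [   0.  -152.1   -0. ] deg [0. 0. 0.]
11 rows of 0 [0.3549, 0.0283, 0.1088] [0.0076, -0.0008, 0.0001] | total mm [388.8  16.8 127. ] deg [15.01 -1.54  0.21]
[ 0.5843 -0.0271  0.1832] [ 0.5978 -0.0255  0.0936]
```

Request:
{"method": "play_rows", "body": {"series": [[0,0,-0.25,0,0,0,0],[0,0,-0.38,0,0,0,0],[0,0,-0.38,0,0,0,0],[0,0,-0.38,0,0,0,0],[0,0,-0.13,0,0,0,0]]}}

```text
time: 5.98
position: [0.4251, 0.3501, 0.2051]
tool_rot: [-0.519, 0.476, -0.478, 0.525]
ft_force: [0.4, -0.2, -1.8]
grip_width: 0.0078
```

Request:
{"method": "play_rows", "body": {"series": [[0,0.355,0.028,0.109,0.0076,-0.0008,0],[0,0.355,0.028,0.109,0.0076,-0.0008,0],[0,0.355,0.028,0.109,0.0076,-0.0008,0],[0,0.355,0.028,0.109,0.0076,-0.0008,0],[0,0.355,0.028,0.109,0.0076,-0.0008,0],[0,0.355,0.028,0.109,0.0076,-0.0008,0],[0,0.355,0.028,0.109,0.0076,-0.0008,0],[0,0.355,0.028,0.109,0.0076,-0.0008,0],[0,0.355,0.028,0.109,0.0076,-0.0008,0],[0,0.355,0.028,0.109,0.0076,-0.0008,0],[0,0.355,0.028,0.109,0.0076,-0.0008,0],[0,0,0,0,0,0,0]]}}

```text
time: 6.98
position: [0.5883, -0.034, 0.1846]
tool_rot: [-0.454, 0.402, -0.532, 0.591]
ft_force: [1.0, -0.3, -0.5]
grip_width: 0.008
```

```bash
python3 - <<'E'
from h import *
p,r=pose(); o=robot.get_obs(); print(intr(p),o['grip_width'],o['ft_force'])
plan(tr(.040,0,.060),RT(),claw=0)
c,_=shot("wrist","w4"); shot("scene","s4",(220,80,420,300),2.7)
E
```

```text
[ 0.0535 -0.0073  0.1406] 0.00801222114261703 [ 0.985  -0.288  -0.5246]
3 rows of 0 [-0.0259, 0.2682, -0.0462] [-0.0007, -0.0004, 0.001] | total mm [ -8.   80.4 -14.1] deg [-0.38 -0.22  0.53]
```

View pics/w4.png

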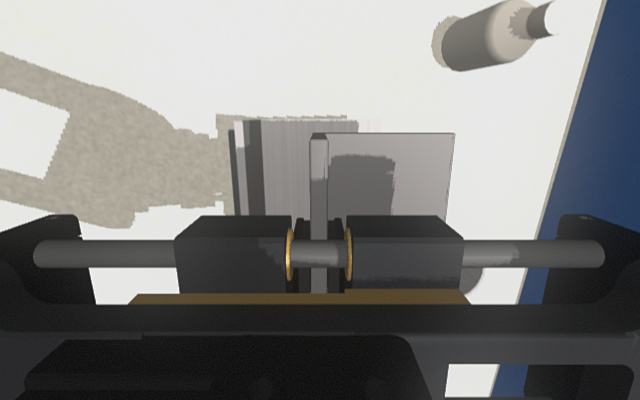

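View pics/s4.png

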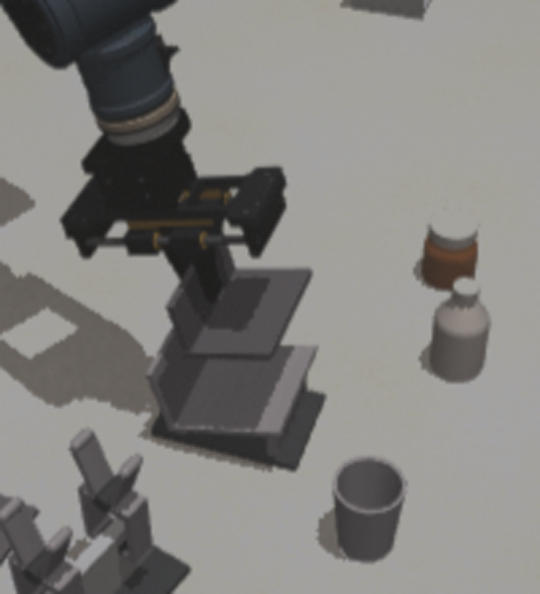

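```bash
python3 - <<'E'
from h import *
p,r=pose(); print(intr(p)); plan(tr(.040,0,.060),RT(),claw=0)
E
```

```text
[ 0.0501 -0.0017  0.1404]
3 rows of 0 [-0.0064, 0.2681, -0.0334] [0.0001, -0.0002, 0.0004] | total mm [ -2.   80.4 -10. ] deg [ 0.04 -0.12  0.2 ]
```

Request:
{"method": "play_rows", "body": {"series": [[0,-0.005,0.16,-0.02,0,0,0],[0,-0.005,0.16,-0.02,0,0,0],[0,-0.005,0.16,-0.02,0,0,0],[0,-0.005,0.16,-0.02,0,0,0],[0,0,0.16,-0.02,0,0,0],[0,0,0,0,0,0,0],[0,0,0.03,0,0,0,0],[0,0,0.03,0,0,0,0],[0,0,0.03,0,0,0,0],[0,0,0.02,0,0,0,0],[0,0,0,0,0,0,0],[0,0,0,0,0,0,0]]}}

```text
time: 8.08
position: [0.5985, -0.0239, 0.0941]
tool_rot: [-0.456, 0.403, -0.528, 0.592]
ft_force: [0.8, 0.3, -2.3]
grip_width: 0.0079
```

```bash
python3 - <<'E'
from h import *
p,r=pose(); print(intr(p),robot.get_obs()['ft_force']); 
E
```

```text
[0.0409 0.0015 0.0502] [ 0.8106  0.2618 -2.3051]
```

Request:
{"method": "play_rows", "body": {"series": [[0,0,0.01,0,0,0,0],[0,0,0.01,0,0,0,0],[0,0,0,0,0,0,0],[0,0,0,0,0,0,0]]}}

```text
time: 8.42
position: [0.5988, -0.0238, 0.0917]
tool_rot: [-0.456, 0.403, -0.528, 0.592]
ft_force: [0.8, -0.3, -1.3]
grip_width: 0.0079
```

```bash
python3 - <<'E'
from h import *
p,r=pose(); print(intr(p),robot.get_obs()['ft_force']); 
E
```

```text
[0.0407 0.0015 0.0478] [ 0.8166 -0.319  -1.3305]
```

Request:
{"method": "play_rows", "body": {"series": [[0.33,0,0,0,0,0,0],[0.33,0,0,0,0,0,0],[0.33,0,0,0,0,0,0],[0.33,0,0,0,0,0,0],[0.33,0,0,0,0,0,0],[0.33,0,0,0,0,0,0],[0.33,0,-0.15,0,0,0,0],[0.33,0,-0.25,0,0,0,0],[0.33,0,-0.25,0,0,0,0],[0.33,0,-0.1,0,0,0,0],[0,0,0,0.2,0,0,0],[0,0,0,0.2,0,0,0]]}}

```text
time: 9.42
position: [0.6174, -0.0212, 0.1753]
tool_rot: [-0.456, 0.403, -0.528, 0.592]
ft_force: [0.6, -0.6, -0.2]
grip_width: 0.022
```

Request:
{"method": "play_rows", "body": {"series": [[0,0,0,0,0,0,0],[0,0,0,0,0,0,0],[0,0,0,0,0,0,0],[0,0,0,0,0,0,0],[0,0,0,0,0,0,0]]}}

```text
time: 9.83
position: [0.6165, -0.0211, 0.1736]
tool_rot: [-0.456, 0.404, -0.527, 0.592]
ft_force: [0.1, 0.4, -0.7]
grip_width: 0.0009
```

```bash
python3 - <<'E'
from h import *
p,r=pose(); o=robot.get_obs(); print(intr(p),o['ft_force'],o['grip_width']); plan(tr(.066,0,.050),RT(),claw=0)
c,_=shot("wrist","w5"); shot("scene","s5",(220,80,420,300),2.7)
E
```

```text
[0.0791 0.0022 0.1223] [ 0.0678  0.3658 -0.7332] 0.0008766195762581446
2 rows of 0 [0.0104, 0.3617, -0.065] [0.0003, 0.0001, 0.0004] | total mm [  2.   72.4 -13. ] deg [0.1  0.05 0.14]
```

View pics/w5.png

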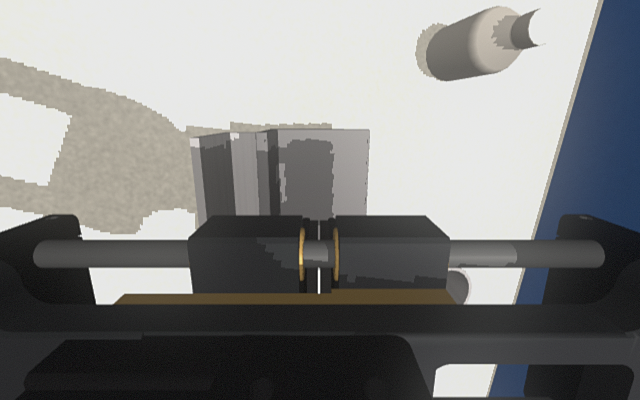

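View pics/s5.png

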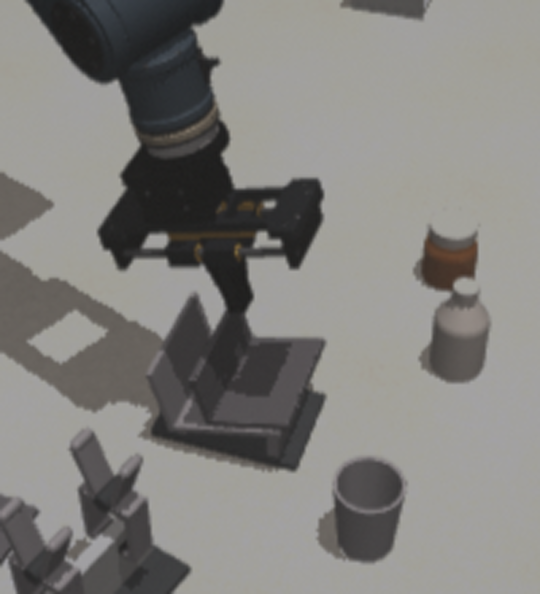

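The guard stands about 40 mm out, squarely on the floor plate. Now push it home from inside.

Request:
{"method": "play_rows", "body": {"series": [[0,0,0.24,0,0,0,0],[0,0.01,0.24,0,0,0,0],[0,0.01,0.24,0,0,0,0],[0,0,0,-0.06,0,0,0],[0,0,0,-0.06,0,0,0],[0,0,0,-0.06,0,0,0],[0,0,0,-0.06,0,0,0],[0,0,0,-0.06,0,0,0],[0,0,0,-0.06,0,0,0],[0,0,0,-0.06,0,0,0]]}}

```text
time: 10.77
position: [0.5964, -0.0264, 0.0952]
tool_rot: [-0.455, 0.402, -0.529, 0.593]
ft_force: [0.7, 0.1, -0.5]
grip_width: 0.0005
```

```bash
python3 - <<'E'
from h import *
p,r=pose(); o=robot.get_obs(); print(intr(p),RT().inv().apply(o['ft_force']))
E
```

```text
[ 0.039  -0.0007  0.0519] [-0.0465  0.6424  0.517 ]
```

Request:
{"method": "play_rows", "body": {"series": [[0,0,0,-0.03,0,0,0],[0,0,0,-0.03,0,0,0],[0,0,0,-0.03,0,0,0],[0,0,0,-0.02,0,0,0],[0,0,0,0,0,0,0]]}}

```text
time: 11.18
position: [0.5917, -0.0279, 0.094]
tool_rot: [-0.452, 0.399, -0.532, 0.594]
ft_force: [8.8, 6.4, 3.3]
grip_width: 0.0008
```

```bash
python3 - <<'E'
from h import *
p,r=pose(); o=robot.get_obs(); print(intr(p),RT().inv().apply(o['ft_force']))
shot("scene","s6",(220,80,420,300),2.7)
E
```

```text
[ 0.0339 -0.0016  0.052 ] [-5.3446 -0.7037 10.0395]
```

View pics/s6.png

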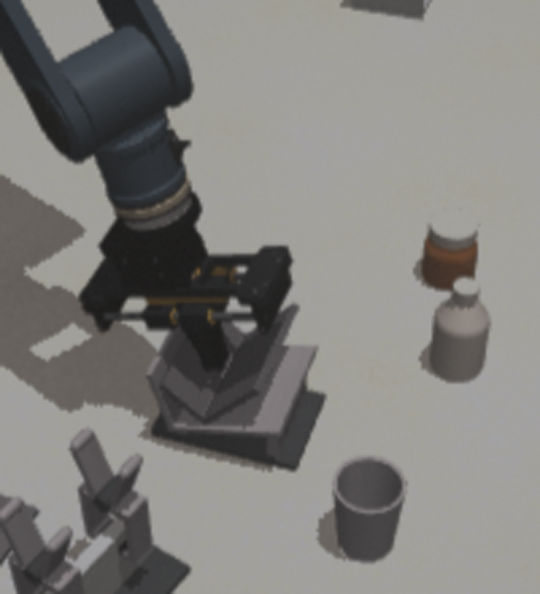

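The guard tipped: its lying leg is raised about 35° and its standing leg leans on the wall, so I pushed too high and too fast. Backing off slowly to let it drop.

Request:
{"method": "play_rows", "body": {"series": [[0,0,0,0.03,0,0,0],[0,0,0,0.03,0,0,0],[0,0,0,0.03,0,0,0],[0,0,0,0.03,0,0,0],[0,0,0,0.03,0,0,0],[0,0,0,0,0,0,0]]}}

```text
time: 11.73
position: [0.6007, -0.0257, 0.0951]
tool_rot: [-0.456, 0.403, -0.528, 0.592]
ft_force: [0.7, 0.3, -0.2]
grip_width: 0.0003
```

```bash
python3 - <<'E'
from h import *
p,r=pose(); o=robot.get_obs(); print(intr(p),RT().inv().apply(o['ft_force']))
shot("scene","s7",(260,150,360,260),5.4); shot("wrist","w7")
E
```

```text
[ 0.0431 -0.0005  0.0506] [-0.2017  0.3895  0.6935]
```

View pics/s7.png

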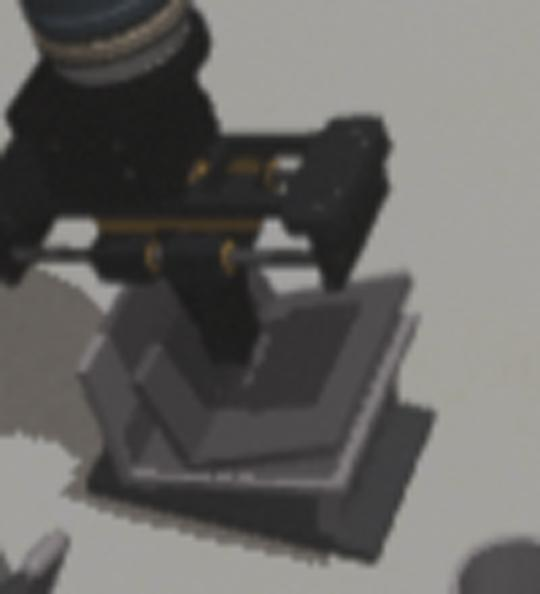

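View pics/w7.png

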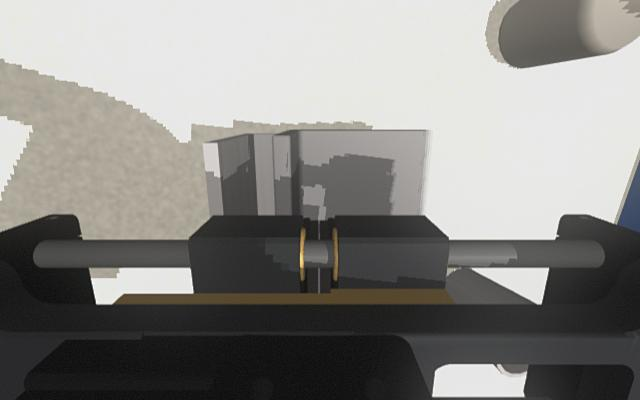

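Request:
{"method": "play_rows", "body": {"series": [[0,0,0,0.03,0,0,0],[0,0,0,0.03,0,0,0],[0,0,0,0.03,0,0,0],[0,0,0,0.03,0,0,0],[0,0,0,0.03,0,0,0],[0,0,0,0,0,0,0],[0,0,0,0,0,0,0],[0,0,0,0,0,0,0]]}}

```text
time: 12.5
position: [0.6145, -0.0238, 0.099]
tool_rot: [-0.456, 0.403, -0.528, 0.592]
ft_force: [-0.2, -1.0, -0.5]
grip_width: 0.0007
```

```bash
python3 - <<'E'
from h import *
p,r=pose(); o=robot.get_obs(); print(intr(p),RT().inv().apply(o['ft_force']))
shot("scene","s7",(260,150,360,260),5.4); shot("wrist","w7")
E
```

```text
[ 0.0575 -0.0003  0.0509] [ 0.9804  0.405  -0.4715]
```

View pics/s7.png

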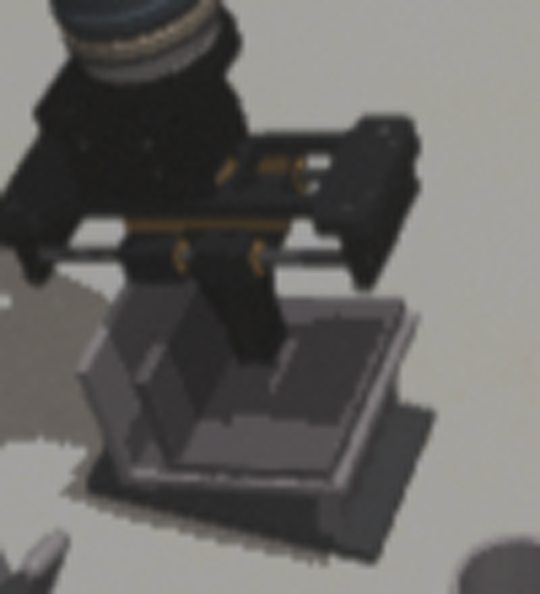

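View pics/w7.png

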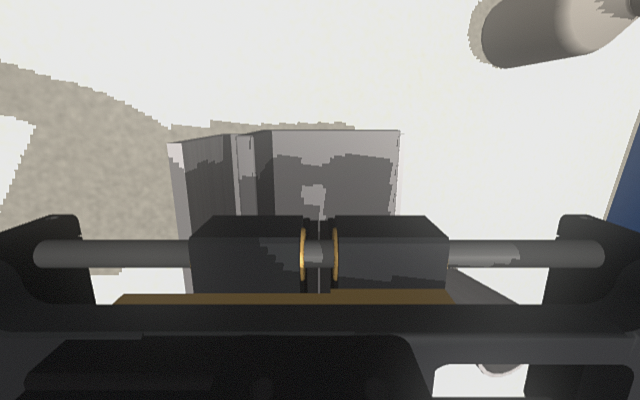

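```bash
cat >> h.py <<'E'
def ontr(c,u,v,z):
    o,d=ray(c,u,v); m=RT().as_matrix(); n=-m[:,1]; return intr(o+d*((TO+n*z-o)@n)/(d@n))
E
python3 - <<'E'
from h import *
c=cam("wrist"); im=cv2.imread("pics/raw_w7.png")
cv2.imwrite("pics/w7z.png",cv2.resize(im[110:220,160:410],None,fx=3.2,fy=3.2,interpolation=cv2.INTER_CUBIC))
print(ontr(c,168,143,.068),ontr(c,238,136,.06),ontr(c,253,136,.06),ontr(c,399,130,.008))
E
```

```text
[-0.0032  0.0564  0.068 ] [0.0227 0.0586 0.06  ] [0.029  0.0586 0.06  ] [0.1047 0.0589 0.008 ]
```

View pics/w7z.png

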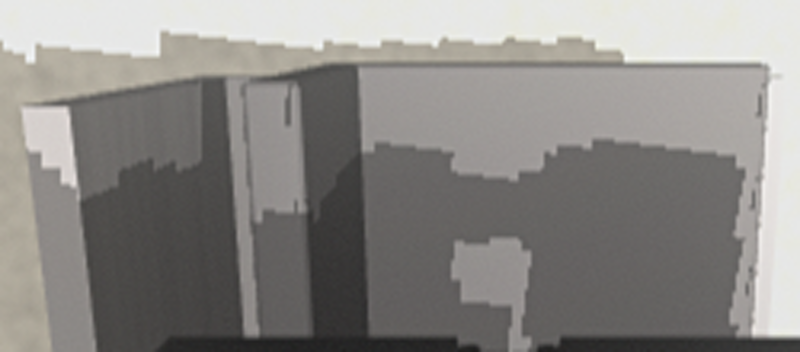

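The guard has fallen flat again, aligned, with its leg centre at x ≈ 26 mm (21 mm still to go). I'll push again, lower and slower.

Request:
{"method": "play_rows", "body": {"series": [[0,0,0.06,0,0,0,0],[0,0,0.06,0,0,0,0],[0,0,0,-0.02,0,0,0],[0,0,0,-0.02,0,0,0],[0,0,0,-0.02,0,0,0],[0,0,0,-0.02,0,0,0],[0,0,0,-0.02,0,0,0],[0,0,0,-0.02,0,0,0],[0,0,0,0,0,0,0]]}}

```text
time: 13.35
position: [0.6056, -0.0249, 0.0843]
tool_rot: [-0.456, 0.404, -0.528, 0.592]
ft_force: [-0.3, 0.2, 0.3]
grip_width: 0.0002
```

```bash
cat > st.py <<'E'
from h import *
p,r=pose(); o=robot.get_obs(); print(o['time'],intr(p),RT().inv().apply(o['ft_force']),o['grip_width'])
E
python3 st.py
```

```text
13.35 [ 0.0451 -0.0003  0.039 ] [-0.2503 -0.3642 -0.1822] 0.00020138070662762162
```

Request:
{"method": "play_rows", "body": {"series": [[0,0,0,-0.01,0,0,0],[0,0,0,-0.01,0,0,0],[0,0,0,-0.01,0,0,0],[0,0,0,-0.01,0,0,0],[0,0,0,-0.01,0,0,0],[0,0,0,-0.01,0,0,0],[0,0,0,-0.01,0,0,0],[0,0,0,-0.01,0,0,0]]}}

```text
time: 14.02
position: [0.5985, -0.0259, 0.0823]
tool_rot: [-0.456, 0.403, -0.528, 0.592]
ft_force: [0.3, 0.5, 1.9]
grip_width: 0.0004
```

```bash
python3 st.py; python3 - <<'E'
from h import *
shot("scene","s8",(260,150,360,260),5.4)
E
```

```text
14.0167 [ 0.0377 -0.0005  0.0389] [-0.5036 -1.7814  0.872 ] 0.00039935470689976733
```

View pics/s8.png

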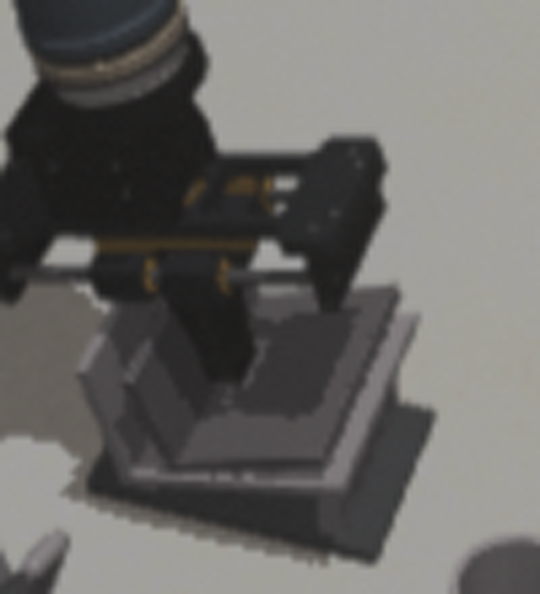

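The fingers taper towards the tips. With the tool parallel to the wall, their thick upper part pushes on the leg's top edge and tips the guard. I'll back off and lean the tool so that the tips lead and touch half-way up.

```bash
cat >> h.py <<'E'
def RTt(deg): return Rdown(TY,np.radians(deg))
def tip(x,y,z,Rt,L=.025):  # TCP for the fingertip centre at trough coords
    return tr(x,y,z)-Rt.as_matrix()[:,1]*L
E
python3 - <<'E'
from h import *
p,r=pose()
A=plan(p+r.as_matrix()[:,2]*.02,r,claw=0,N=5)
A=plan(A[0]-r.as_matrix()[:,1]*.05+r.as_matrix()[:,2]*.01,r,claw=0,p0=A[0],R0=A[1])
Rt=RTt(-8)
B=plan(tip(.060,0,.028,Rt),Rt,claw=0,p0=A[0],R0=A[1],N=5)
E
```

```text
5 rows of 0 [-0.0, -0.0, 0.04] [0.0, 0.0, 0.0] | total mm [-0. -0. 20.] deg [0. 0. 0.]
2 rows of 0 [0.0, -0.25, 0.05] [0.0, 0.0, 0.0] | total mm [  0. -50.  10.] deg [0. 0. 0.]
5 rows of 0 [-0.0005, 0.0744, 0.017] [-0.0256, 0.0, 0.0002] | total mm [-0.3 37.8  2.4] deg [-23.02   0.04   0.2 ]
```

Request:
{"method": "play_rows", "body": {"series": [[0,0,0,0.04,0,0,0],[0,0,0,0.04,0,0,0],[0,0,0,0.04,0,0,0],[0,0,0,0.04,0,0,0],[0,0,0,0.04,0,0,0],[0,0,-0.25,0.05,0,0,0],[0,0,-0.25,0.05,0,0,0],[0,0,0.074,0.017,-0.0256,0,0],[0,0,0.074,0.017,-0.0256,0,0],[0,0,0.074,0.017,-0.0256,0,0],[0,0,0.074,0.017,-0.0256,0,0],[0,0,0.074,0.017,-0.0256,0,0]]}}

```text
time: 15.07
position: [0.6272, -0.0225, 0.1032]
tool_rot: [0.566, -0.501, 0.437, -0.488]
ft_force: [0.6, -0.2, -0.6]
grip_width: 0.0004
```

Request:
{"method": "play_rows", "body": {"series": [[0,0,0,0,0,0,0],[0,0,0,0,0,0,0]]}}

```text
time: 15.23
position: [0.6268, -0.0222, 0.1018]
tool_rot: [0.565, -0.5, 0.437, -0.49]
ft_force: [0.2, 0.2, -0.8]
grip_width: 0.0007
```

```bash
cat > st.py <<'E'
from h import *
p,r=pose(); o=robot.get_obs(); print("t",o['time'],"tcp",intr(p),"tip",intr(p+r.as_matrix()[:,1]*.025),"F trough xyz",RT().inv().apply(o['ft_force'])[[2,0,1]]*[1,-1,-1],o['grip_width'])
E
python3 st.py; python3 - <<'E'
from h import *
shot("scene","s9",(260,150,360,260),5.4);shot("wrist","w9")
Rt=RTt(-8); plan(tip(.060,0,.028,Rt),Rt,claw=0)
E
```

```text
t 15.2333 tcp [ 0.0703 -0.0001  0.0503] tip [ 0.0605 -0.0002  0.0273] F trough xyz [ 0.002   0.1856 -0.7798] 0.0006629433473325922
1 rows of 0 [-0.0009, 0.0025, 0.0056] [-0.0, -0.0, 0.001] | total mm [-0.1  0.2  0.6] deg [-0.01 -0.    0.19]
```

View pics/s9.png

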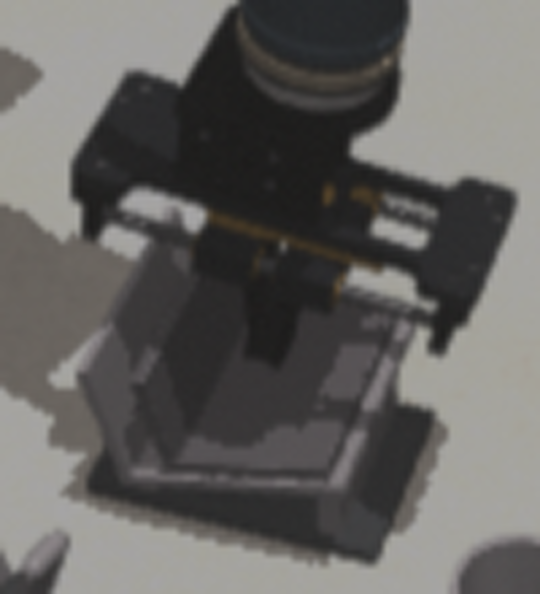

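View pics/w9.png

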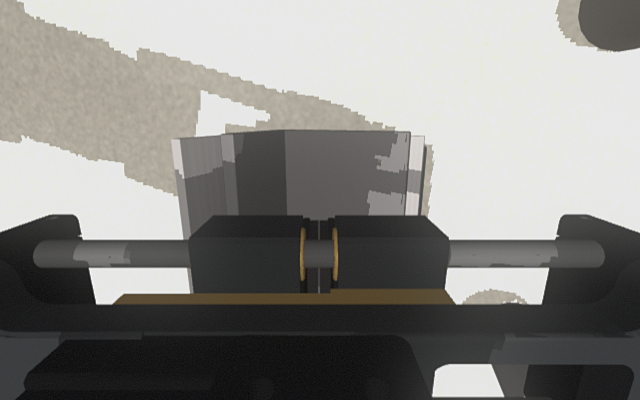

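Request:
{"method": "play_rows", "body": {"series": [[0,0,0.0156,-0.0368,0,0,0],[0,0,0.0156,-0.0368,0,0,0],[0,0,0.0156,-0.0368,0,0,0],[0,0,0.0078,-0.0184,0,0,0],[0,0,0.0078,-0.0184,0,0,0],[0,0,0.0078,-0.0184,0,0,0],[0,0,0.0078,-0.0184,0,0,0],[0,0,0.0078,-0.0184,0,0,0],[0,0,0.0078,-0.0184,0,0,0],[0,0,0.0078,-0.0184,0,0,0],[0,0,0.0078,-0.0184,0,0,0],[0,0,0,0,0,0,0]]}}

```text
time: 16.33
position: [0.5993, -0.0257, 0.0953]
tool_rot: [0.565, -0.501, 0.437, -0.489]
ft_force: [-0.9, 0.2, 0.4]
grip_width: 0.0005
```

```bash
python3 st.py; python3 - <<'E'
from h import *
shot("scene","s10",(260,150,360,260),5.4)
E
```

```text
t 16.3333 tcp [ 0.0418 -0.0004  0.0513] tip [ 0.032  -0.0005  0.0283] F trough xyz [-0.7451  0.3382  0.6264] 0.0004580131990720262
```

View pics/s10.png

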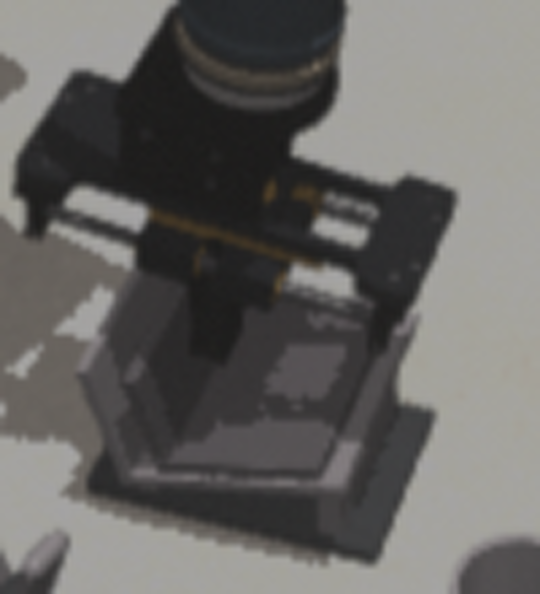

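Flat and sliding well. Continuing.

Request:
{"method": "play_rows", "body": {"series": [[0,0,0.0078,-0.0184,0,0,0],[0,0,0.0078,-0.0184,0,0,0],[0,0,0.0078,-0.0184,0,0,0],[0,0,0.0078,-0.0184,0,0,0],[0,0,0.0039,-0.0092,0,0,0],[0,0,0.0039,-0.0092,0,0,0],[0,0,0.0039,-0.0092,0,0,0],[0,0,0.0039,-0.0092,0,0,0],[0,0,0,0,0,0,0]]}}

```text
time: 17.13
position: [0.5878, -0.0271, 0.0922]
tool_rot: [0.565, -0.501, 0.437, -0.489]
ft_force: [0.3, -0.5, 0.8]
grip_width: 0.0004
```

```bash
python3 st.py
```

```text
t 17.1333 tcp [ 0.0298 -0.0004  0.0512] tip [ 0.0201 -0.0005  0.0282] F trough xyz [ 0.4607 -0.5104  0.697 ] 0.00041624306673564794
```

Request:
{"method": "play_rows", "body": {"series": [[0,0,0.0039,-0.0092,0,0,0],[0,0,0.0039,-0.0092,0,0,0],[0,0,0,0,0,0,0]]}}

```text
time: 17.38
position: [0.586, -0.0273, 0.0918]
tool_rot: [0.565, -0.501, 0.437, -0.489]
ft_force: [0.7, 0.1, 0.2]
grip_width: 0.0005
```

```bash
python3 st.py
```

```text
t 17.3833 tcp [ 0.028  -0.0004  0.0513] tip [ 0.0182 -0.0005  0.0282] F trough xyz [ 0.6975 -0.0052 -0.0247] 0.0005257694948140584
```

Request:
{"method": "play_rows", "body": {"series": [[0,0,0.0039,-0.0092,0,0,0],[0,0,0.0039,-0.0092,0,0,0],[0,0,0,0,0,0,0]]}}

```text
time: 17.63
position: [0.5855, -0.0275, 0.0917]
tool_rot: [0.564, -0.5, 0.438, -0.49]
ft_force: [2.5, 0.7, 1.2]
grip_width: 0.0002
```

```bash
python3 st.py;python3 - <<'E'
from h import *
shot("scene","s11",(260,150,360,260),5.4)
E
```

```text
t 17.6333 tcp [ 0.0274 -0.0005  0.0513] tip [ 0.0177 -0.0006  0.0283] F trough xyz [2.8234 0.371  0.5159] 0.00023572506595060896
```

View pics/s11.png

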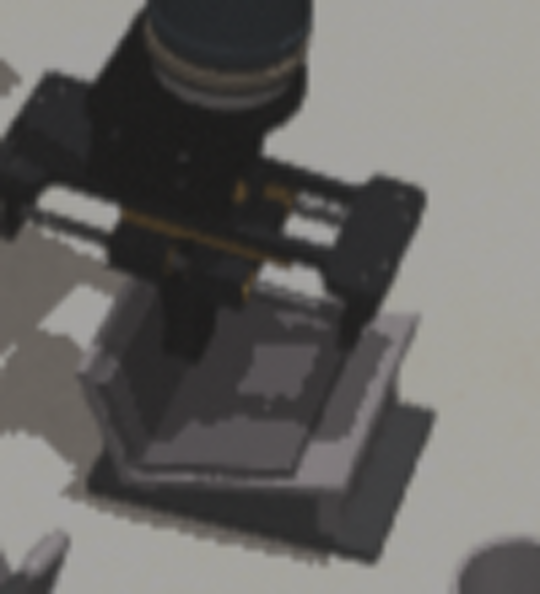

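```bash
python3 - <<'E'
from h import *
p,r=pose()
A=plan(p+[.03,0,.01],r,claw=0,N=2)
A=plan(A[0]+[.0,0,.15],r,claw=0,p0=A[0],R0=A[1])
B=plan([.46,-.365,.22],Rdown(0),claw=1,p0=A[0],R0=A[1])
E
```

```text
2 rows of 0 [0.0177, -0.0698, 0.1408] [0.0, 0.0, 0.0] | total mm [  3.5 -14.   28.2] deg [0. 0. 0.]
4 rows of 0 [0.0015, -0.3715, -0.0511] [0.0, 0.0, 0.0] | total mm [   0.6 -148.6  -20.4] deg [0. 0. 0.]
10 rows of 1 [0.3269, 0.046, -0.1741] [0.0043, 0.0037, 0.0004] | total mm [ 317.    59.  -187.5] deg [7.8  6.68 0.68]
```

Request:
{"method": "play_rows", "body": {"series": [[0,0,0.0039,-0.0092,0,0,0],[0,0,0,0,0,0,0],[0,0,-0.07,0.14,0,0,0],[0,0,-0.07,0.14,0,0,0],[0,0,-0.37,-0.05,0,0,0],[0,0,-0.37,-0.05,0,0,0],[0,0,-0.37,-0.05,0,0,0],[0,0,-0.37,-0.05,0,0,0]]}}

```text
time: 18.35
position: [0.6116, -0.0235, 0.2509]
tool_rot: [0.566, -0.502, 0.435, -0.488]
ft_force: [1.6, 0.4, -1.2]
grip_width: 0.0004
```

Request:
{"method": "play_rows", "body": {"series": [[1,0.327,0.046,-0.174,0.0043,0.0037,0],[1,0.327,0.046,-0.174,0.0043,0.0037,0],[1,0.327,0.046,-0.174,0.0043,0.0037,0],[1,0.327,0.046,-0.174,0.0043,0.0037,0],[1,0.327,0.046,-0.174,0.0043,0.0037,0],[1,0.327,0.046,-0.174,0.0043,0.0037,0],[1,0.327,0.046,-0.174,0.0043,0.0037,0],[1,0.327,0.046,-0.174,0.0043,0.0037,0],[1,0.327,0.046,-0.174,0.0043,0.0037,0],[1,0.327,0.046,-0.174,0.0043,0.0037,0],[1,0,0,0,0,0,0],[1,0,0,0,0,0,0]]}}

```text
time: 19.35
position: [0.4559, -0.3625, 0.22]
tool_rot: [0.503, -0.5, 0.501, -0.495]
ft_force: [1.0, 0.5, 0.2]
grip_width: 0.0725
```

Request:
{"method": "play_rows", "body": {"series": [[1,0,0,0,0,0,0],[1,0,0,0,0,0,0]]}}

```text
time: 19.52
position: [0.4583, -0.3599, 0.2207]
tool_rot: [0.504, -0.498, 0.501, -0.497]
ft_force: [-0.2, 0.0, 0.0]
grip_width: 0.0838
```

```bash
python3 - <<'E'
from h import *
c,im=shot("wrist","w12"); print(pose()[0])
shot("scene","s12",(160,120,380,350),2.6)
E
```

```text
[ 0.4587 -0.3598  0.2208]
```

View pics/w12.png

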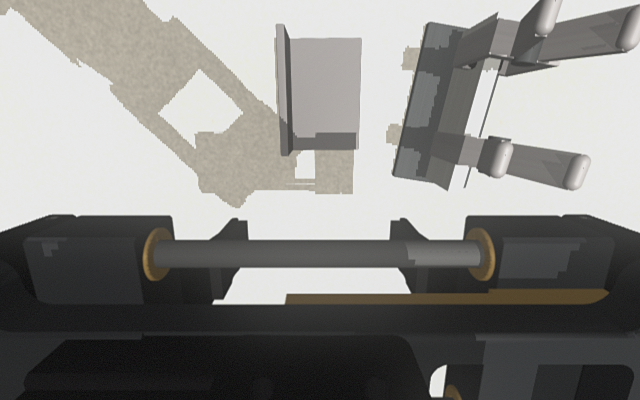

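View pics/s12.png

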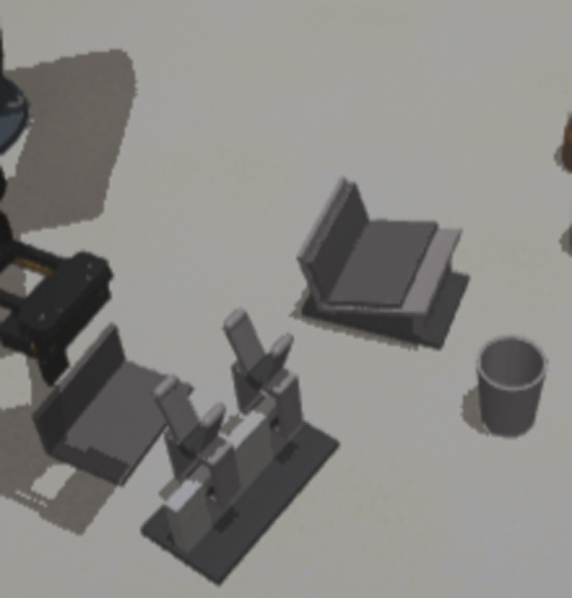

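The first guard is home in the holder. The right guard and the clips on their stand are clear in the wrist view; zooming in.

```bash
python3 - <<'E'
from h import *
im=cv2.imread("pics/raw_w12.png")
cv2.imwrite("pics/w12z.png",cv2.resize(im[15:165,265:370],None,fx=3.9,fy=3.9,interpolation=cv2.INTER_CUBIC))
cv2.imwrite("pics/w12y.png",cv2.resize(im[0:195,385:640],None,fx=3.0,fy=3.0,interpolation=cv2.INTER_CUBIC))
E
```

```text
(no output)
```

View pics/w12z.png

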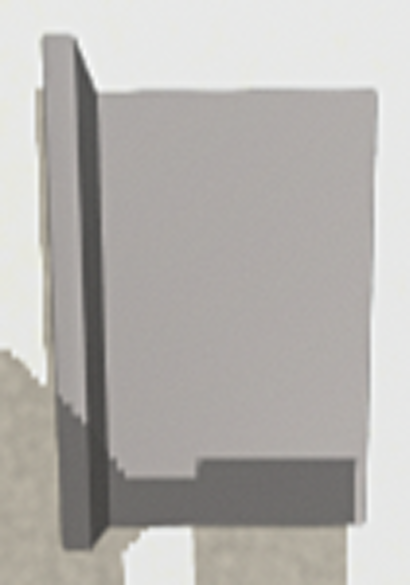

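View pics/w12y.png

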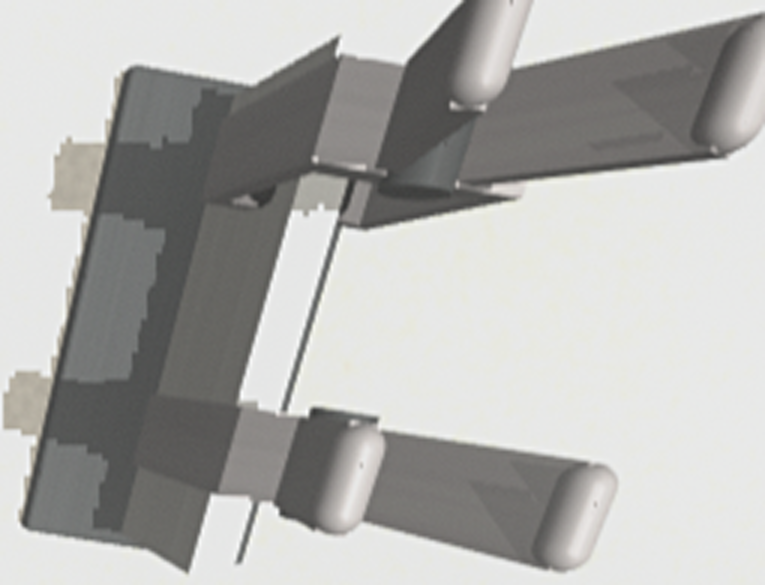

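```bash
python3 - <<'E'
from h import *
c=cam("wrist"); z=lambda *p: zp(p,265,15,3.9)
m,y=guard(c,[z(43,36),z(75,36),z(92,549),z(65,549)],[z(377,90),z(363,523)])
P,r=plan([m[0],m[1],.12],Rdown((np.radians(0)+y)/1))
plan([m[0],m[1],.048],r,p0=P,R0=r)
E
```

```text
top [[0.4191342172967397, -0.21296405992272488], [0.4265409546924356, -0.21295143821505436], [0.427637953655441, -0.3317345157241438], [0.42067539687361155, -0.33175355997334227]] lie [[0.5035219943026917, -0.21222594187904828], [0.5039802413643314, -0.3306045952374855]]
thick 0.007406748149917346 0.006962582827056832 len 0.11879949729171331 0.11878814296576568 0.11837954029867888
mid [ 0.4235 -0.2724] yaw deg 0.6362278199939195 0.2217924492038831 mid->edge (81mm) 0.08025942862139976
4 rows of 1 [-0.221, 0.251, -0.0864] [0.0003, -0.0006, 0.0009] | total mm [-88.7 100.1 -34.7] deg [ 0.24 -0.42  0.64]
2 rows of 1 [0.0, 0.36, 0.0] [0.0, 0.0, 0.0] | total mm [ 0. 72.  0.] deg [0. 0. 0.]
```

Request:
{"method": "play_rows", "body": {"series": [[1,-0.222,0.251,-0.087,0,-0.0006,0.0009],[1,-0.222,0.251,-0.087,0,-0.0006,0.0009],[1,-0.222,0.251,-0.087,0,-0.0006,0.0009],[1,-0.222,0.251,-0.087,0,-0.0006,0.0009],[1,0,0,0,0,0,0],[1,0,0,0,0,0,0]]}}

```text
time: 20.12
position: [0.4221, -0.2707, 0.119]
tool_rot: [0.504, -0.499, 0.495, -0.502]
ft_force: [1.1, -0.8, 0.5]
grip_width: 0.087
```

```bash
python3 - <<'E'
from h import *
c,im=shot("wrist","w13"); print(pose()[0])
plan([.4235,-.2724,.048],Rdown(np.radians(.5)))
print(proj(c,[[.4191,-.2130,.06],[.4265,-.213,.06],[.5035,-.2122,.008]]))
E
```

```text
[ 0.4237 -0.273   0.1201]
2 rows of 1 [-0.0031, 0.3603, -0.0001] [0.0005, 0.0004, 0.0001] | total mm [-0.6 72.1  0. ] deg [0.19 0.15 0.05]
[[315.8651 131.9503]
 [327.27   132.0788]
 [419.8895 129.4637]]
```

View pics/w13.png

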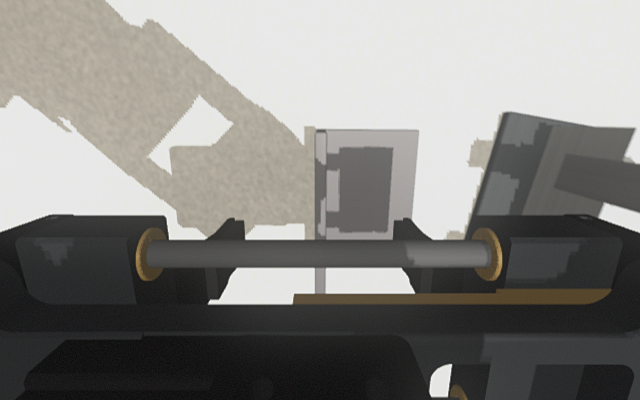

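The leg's top corners at (316,130) and (326,130) match the prediction. Descend and grip.

Request:
{"method": "play_rows", "body": {"series": [[1,0,0.24,0,0,0,0],[1,0,0.24,0,0,0,0],[1,0,0.24,0,0,0,0],[0,0,0,0,0,0,0],[0,0,0,0,0,0,0],[0,0,0,0,0,0,0],[0,0,0,0,0,0,0],[0,0,0,0,0,0,0],[0,0,0,0,0,0,0],[0,0,0,0,0,0,0],[0,0,0,0,0,0,0],[0,0,0,0,0,0,0]]}}

```text
time: 21.17
position: [0.4227, -0.2737, 0.0483]
tool_rot: [0.503, -0.498, 0.497, -0.501]
ft_force: [-0.0, -0.5, -0.0]
grip_width: 0.0351
```

Request:
{"method": "play_rows", "body": {"series": [[0,0,0,0,0,0,0],[0,0,0,0,0,0,0],[0,0,0,0,0,0,0],[0,0,0,0,0,0,0],[0,0,0,0,0,0,0],[0,0,0,0,0,0,0],[0,0,0,0,0,0,0],[0,0,0,0,0,0,0]]}}

```text
time: 21.83
position: [0.4226, -0.2736, 0.048]
tool_rot: [0.503, -0.498, 0.497, -0.501]
ft_force: [-0.9, 0.2, 0.1]
grip_width: 0.0074
```

```bash
python3 - <<'E'
from h import *
p,r=pose(); o=robot.get_obs(); print(p,o['grip_width'],o['ft_force'])
A=plan([p[0],p[1],.26],r,claw=0)
B=plan(tr(.060,0,.150),RT(),claw=0,p0=A[0],R0=A[1])
C=plan(tr(.048,0,.066),RT(),claw=0,p0=B[0],R0=B[1])
print(B[0])
E
```

```text
[ 0.4226 -0.2736  0.048 ] 0.0074242291365171804 [-0.8522  0.2422  0.0563]
6 rows of 0 [0.0002, -0.3534, -0.0012] [0.0, 0.0, 0.0] | total mm [   0.1 -212.    -0.7] deg [0. 0. 0.]
8 rows of 0 [-0.2966, 0.1068, 0.2181] [0.0105, -0.0043, 0.0006] | total mm [-245.8   63.9  171.1] deg [15.19 -6.15  0.83]
3 rows of 0 [0.0, 0.28, -0.04] [0.0, 0.0, 0.0] | total mm [  0.  84. -12.] deg [0. 0. 0.]
[ 0.5913 -0.0263  0.1954]
```

Request:
{"method": "play_rows", "body": {"series": [[0,0,-0.25,0,0,0,0],[0,0,-0.36,0,0,0,0],[0,0,-0.36,0,0,0,0],[0,0,-0.36,0,0,0,0],[0,0,-0.36,0,0,0,0],[0,0,-0.36,0,0,0,0],[0,0,-0.07,0,0,0,0]]}}

```text
time: 22.42
position: [0.4254, -0.2754, 0.2656]
tool_rot: [0.503, -0.494, 0.501, -0.501]
ft_force: [-0.2, -0.9, -0.9]
grip_width: 0.0078
```

Request:
{"method": "play_rows", "body": {"series": [[0,-0.297,0.107,0.218,0.0105,-0.0043,0.0006],[0,-0.297,0.107,0.218,0.0105,-0.0043,0.0006],[0,-0.297,0.107,0.218,0.0105,-0.0043,0.0006],[0,-0.297,0.107,0.218,0.0105,-0.0043,0.0006],[0,-0.297,0.107,0.218,0.0105,-0.0043,0.0006],[0,-0.297,0.107,0.218,0.0105,-0.0043,0.0006],[0,-0.297,0.107,0.218,0.0105,-0.0043,0.0006],[0,-0.297,0.107,0.218,0.0105,-0.0043,0.0006],[0,0,0,0,0,0,0],[0,0,0,0,0,0,0],[0,0,0,0,0,0,0]]}}

```text
time: 23.33
position: [0.591, -0.0255, 0.1941]
tool_rot: [-0.456, 0.405, -0.526, 0.593]
ft_force: [-0.2, -0.1, -1.7]
grip_width: 0.0079
```

```bash
python3 st.py; python3 - <<'E'
from h import *
plan(tr(.048,.001,.066),RT(),claw=0)
c,_=shot("wrist","w14"); shot("scene","s14",(220,120,380,290),3.5)
E
```

```text
t 23.3333 tcp [0.0594 0.0008 0.1487] tip [0.0593 0.0009 0.1237] F trough xyz [-0.6012 -0.0582 -1.5713] 0.007892298075928793
3 rows of 0 [-0.0004, 0.2759, -0.0373] [0.0004, 0.0001, -0.0002] | total mm [ -0.1  82.8 -11.1] deg [ 0.22  0.08 -0.08]
```

View pics/w14.png

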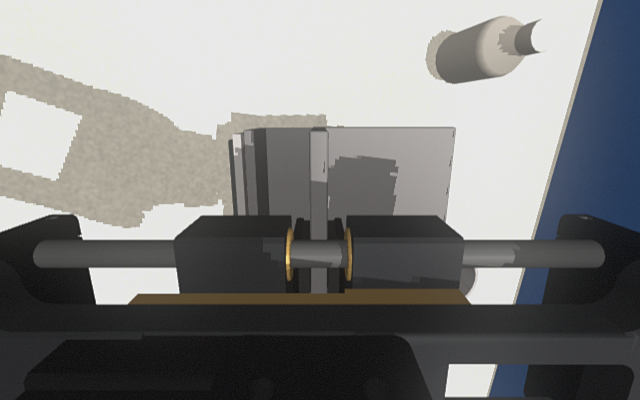

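View pics/s14.png

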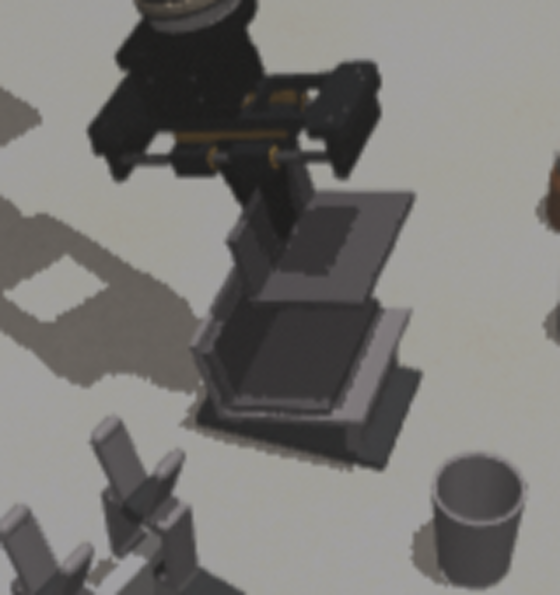

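Request:
{"method": "play_rows", "body": {"series": [[0,0,0.207,-0.028,0,0,0],[0,0,0.207,-0.028,0,0,0],[0,0,0.207,-0.028,0,0,0],[0,0,0.207,-0.028,0,0,0],[0,0,0,0,0,0,0],[0,0,0.03,0,0,0,0],[0,0,0.03,0,0,0,0],[0,0,0.02,0,0,0,0],[0,0,0,0,0,0,0],[0,0,0,0,0,0,0]]}}

```text
time: 24.27
position: [0.6048, -0.0245, 0.1055]
tool_rot: [-0.455, 0.404, -0.527, 0.593]
ft_force: [0.8, -0.5, -1.3]
grip_width: 0.0077
```

```bash
python3 st.py
```

```text
t 24.2667 tcp [0.0499 0.0002 0.0596] tip [0.0499 0.0002 0.0346] F trough xyz [ 0.3171 -0.6222 -1.4808] 0.007748420533979338
```

Request:
{"method": "play_rows", "body": {"series": [[0,0,0.02,0,0,0,0],[0,0,0.01,0,0,0,0],[0,0,0,0,0,0,0],[0,0,0,0,0,0,0]]}}

```text
time: 24.6
position: [0.6051, -0.0241, 0.1017]
tool_rot: [-0.455, 0.405, -0.527, 0.593]
ft_force: [0.4, -0.3, -1.8]
grip_width: 0.0076
```

```bash
python3 st.py
```

```text
t 24.6 tcp [0.0493 0.0005 0.0558] tip [0.0492 0.0006 0.0308] F trough xyz [-0.1099 -0.3587 -1.8023] 0.0075912341816235076
```

Request:
{"method": "play_rows", "body": {"series": [[0,0,0.008,0,0,0,0],[0,0,0,0,0,0,0],[0.33,0,0,0,0,0,0],[0.33,0,0,0,0,0,0],[0.33,0,0,0,0,0,0],[0.33,0,0,0,0,0,0],[0.33,0,0,0,0,0,0],[0.33,0,0,0,0,0,0],[0.33,0,-0.15,0,0,0,0],[0.33,0,-0.25,0,0,0,0],[0.33,0,-0.25,0,0,0,0],[0,0,-0.05,0.1,0,0,0]]}}

```text
time: 25.6
position: [0.5957, -0.0251, 0.1735]
tool_rot: [-0.455, 0.405, -0.527, 0.593]
ft_force: [-1.1, -0.6, -0.2]
grip_width: 0.026
```

Request:
{"method": "play_rows", "body": {"series": [[0,0,0,0.2,0,0,0],[0,0,0,0,-0.03,0,0],[0,0,0,0,-0.03,0,0],[0,0,0,0,-0.03,0,0],[0,0,0,0,-0.038,0,0],[0,0,0,0,0,0,0],[0,0,0,0,0,0,0]]}}

```text
time: 26.18
position: [0.6171, -0.0227, 0.1753]
tool_rot: [0.564, -0.501, 0.436, -0.491]
ft_force: [-0.2, -0.5, -0.2]
grip_width: 0.0006
```

```bash
python3 st.py; python3 - <<'E'
from h import *
Rt=RTt(-8); plan(tip(.077,0,.037,Rt),Rt,claw=0)
c,_=shot("wrist","w15"); shot("scene","s15",(220,120,380,290),3.5)
E
```

```text
t 26.1833 tcp [0.0799 0.0006 0.1239] tip [0.0702 0.0006 0.1009] F trough xyz [-0.3212 -0.4802 -0.1118] 0.0006462668549991185
2 rows of 0 [0.0032, 0.2806, 0.1561] [-0.0001, 0.0003, -0.0001] | total mm [ 0.7 56.1 31.2] deg [-0.03  0.1  -0.03]
```

View pics/w15.png

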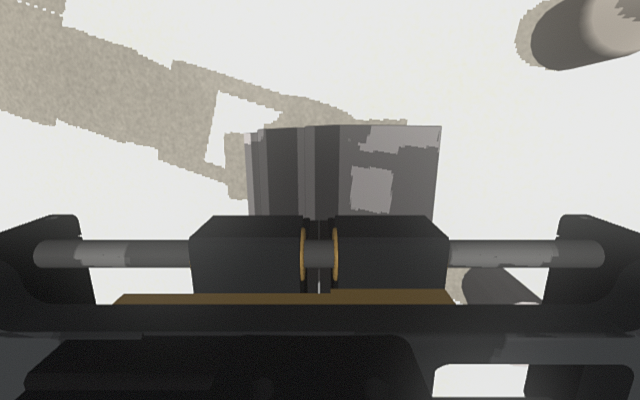

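View pics/s15.png

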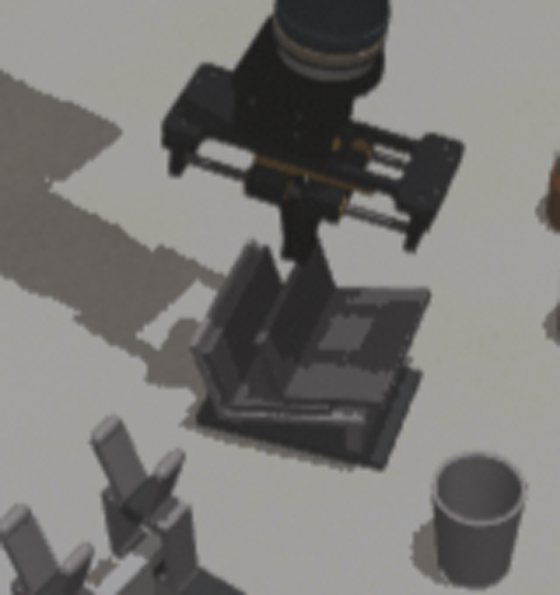

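Request:
{"method": "play_rows", "body": {"series": [[0,0,0,0.31,0,0,0],[0,0,0.2,0,0,0,0],[0,0,0.2,0,0,0,0],[0,0,0.16,0,0,0,0],[0,0,0,0,0,0,0],[0,0,0,0,0,0,0]]}}

```text
time: 26.78
position: [0.6372, -0.0203, 0.116]
tool_rot: [0.565, -0.503, 0.435, -0.49]
ft_force: [0.4, -0.3, 0.8]
grip_width: 0.0002
```

Request:
{"method": "play_rows", "body": {"series": [[0,0,0.0156,-0.0368,0,0,0],[0,0,0.0156,-0.0368,0,0,0],[0,0,0.0078,-0.0184,0,0,0],[0,0,0.0078,-0.0184,0,0,0],[0,0,0.0078,-0.0184,0,0,0],[0,0,0.0078,-0.0184,0,0,0],[0,0,0.0078,-0.0184,0,0,0],[0,0,0.0078,-0.0184,0,0,0],[0,0,0.0078,-0.0184,0,0,0],[0,0,0.0078,-0.0184,0,0,0],[0,0,0.0078,-0.0184,0,0,0],[0,0,0,0,0,0,0]]}}

```text
time: 27.78
position: [0.6132, -0.0232, 0.1095]
tool_rot: [0.565, -0.502, 0.435, -0.49]
ft_force: [0.1, -0.3, 1.1]
grip_width: 0.0005
```

```bash
python3 st.py; python3 - <<'E'
from h import *
shot("scene","s16",(220,120,380,290),3.5)
E
```

```text
t 27.7833 tcp [0.0591 0.0005 0.0613] tip [0.0492 0.0005 0.0383] F trough xyz [ 0.3747 -0.3349  1.0392] 0.0005079580666666235
```

View pics/s16.png

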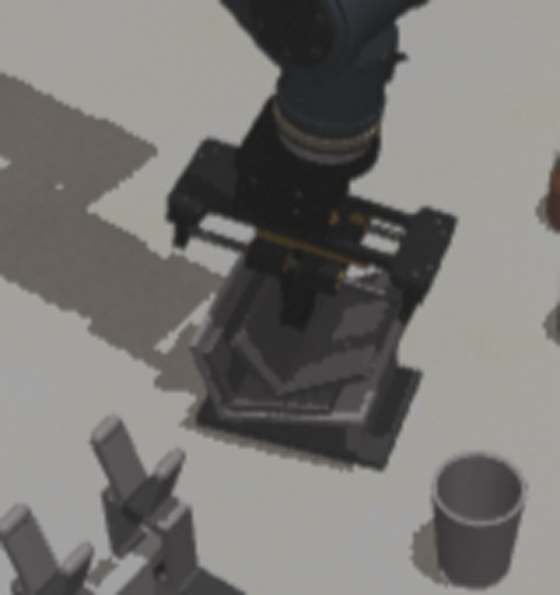

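The second guard tipped, since plastic on plastic grips more. Backing off so it drops, then I'll push lower down its leg.

Request:
{"method": "play_rows", "body": {"series": [[0,0,-0.0117,0.0276,0,0,0],[0,0,-0.0117,0.0276,0,0,0],[0,0,-0.0117,0.0276,0,0,0],[0,0,-0.0117,0.0276,0,0,0],[0,0,-0.0117,0.0276,0,0,0],[0,0,-0.0117,0.0276,0,0,0],[0,0,-0.0117,0.0276,0,0,0],[0,0,-0.0117,0.0276,0,0,0],[0,0,-0.0117,0.0276,0,0,0],[0,0,0,0,0,0,0],[0,0,0,0,0,0,0],[0,0,0,0,0,0,0]]}}

```text
time: 28.83
position: [0.6396, -0.0201, 0.1166]
tool_rot: [0.565, -0.502, 0.435, -0.49]
ft_force: [0.1, 0.2, 0.5]
grip_width: 0.0004
```

```bash
python3 st.py; python3 - <<'E'
from h import *
c,im=shot("wrist","w17");shot("scene","s17",(220,120,380,290),3.5)
cv2.imwrite("pics/w17z.png",cv2.resize(im[100:220,180:460],None,fx=2.8,fy=2.8,interpolation=cv2.INTER_CUBIC))
E
```

```text
t 28.8333 tcp [0.0866 0.0005 0.0613] tip [0.0768 0.0005 0.0383] F trough xyz [0.2258 0.1657 0.4879] 0.00042423399157182713
```

View pics/s17.png

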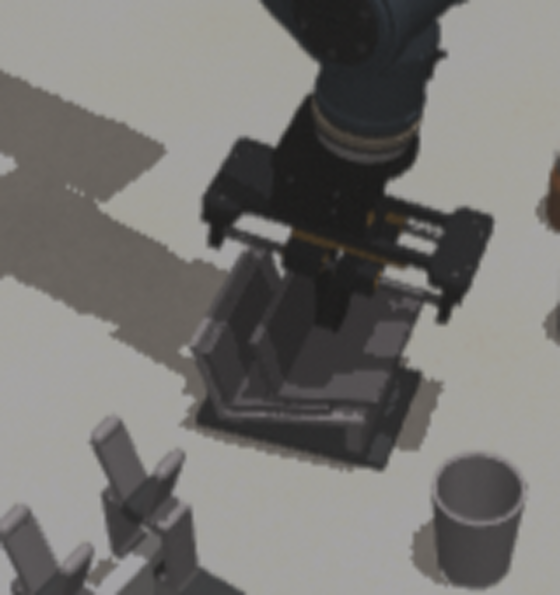

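View pics/w17z.png

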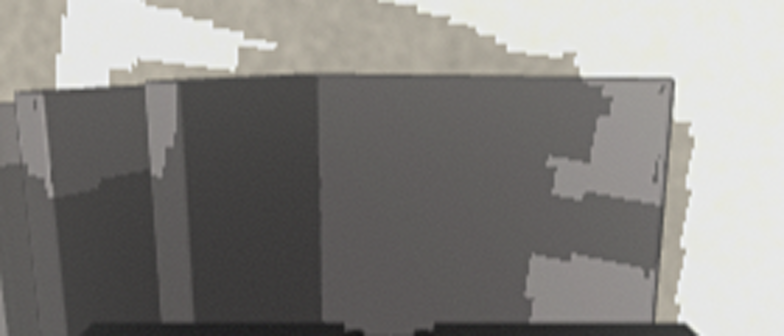

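```bash
python3 - <<'E'
from h import *
c=cam("wrist"); q=lambda a,b: zp((a,b),180,100,2.8)
print(ontr(c,*q(16,93),.06),ontr(c,*q(45,92),.06),ontr(c,*q(147,81),.068),ontr(c,*q(180,80),.068))
E
```

```text
[0.0042 0.0588 0.06  ] [0.0119 0.0591 0.06  ] [0.0436 0.0618 0.068 ] [0.0505 0.0621 0.068 ]
```

Request:
{"method": "play_rows", "body": {"series": [[0,0,0.05,0.022,0,0,0],[0,0,0.05,0.022,0,0,0],[0,0,0,0,0,0,0],[0,0,0.0156,-0.0368,0,0,0],[0,0,0.0156,-0.0368,0,0,0],[0,0,0.0078,-0.0184,0,0,0],[0,0,0.0078,-0.0184,0,0,0],[0,0,0.0078,-0.0184,0,0,0],[0,0,0.0078,-0.0184,0,0,0],[0,0,0.0078,-0.0184,0,0,0],[0,0,0.0078,-0.0184,0,0,0],[0,0,0,0,0,0,0]]}}

```text
time: 29.93
position: [0.6232, -0.0221, 0.101]
tool_rot: [0.564, -0.502, 0.435, -0.49]
ft_force: [0.0, 0.6, -0.1]
grip_width: 0.0005
```

```bash
python3 st.py; python3 - <<'E'
from h import *
shot("scene","s18",(220,120,380,290),3.5)
E
```

```text
t 29.9333 tcp [0.0667 0.0004 0.0505] tip [0.0569 0.0005 0.0275] F trough xyz [ 0.0829  0.6221 -0.1132] 0.0005403821944098091
```

View pics/s18.png

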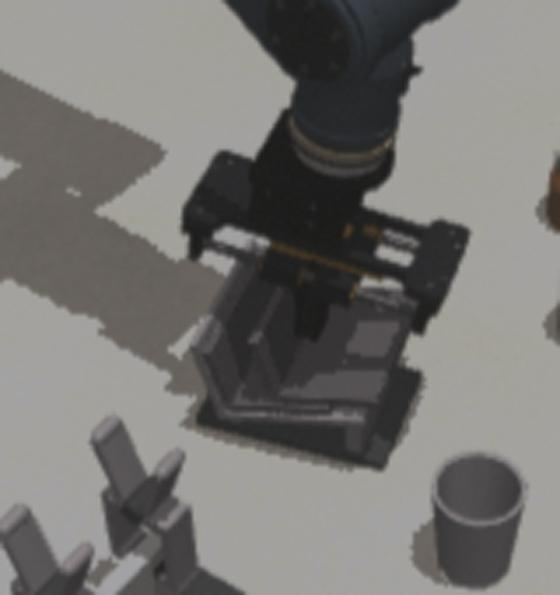

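Request:
{"method": "play_rows", "body": {"series": [[0,0,0.0078,-0.0184,0,0,0],[0,0,0.0078,-0.0184,0,0,0],[0,0,0.0078,-0.0184,0,0,0],[0,0,0.0078,-0.0184,0,0,0],[0,0,0,0,0,0,0]]}}

```text
time: 30.4
position: [0.6152, -0.0229, 0.0988]
tool_rot: [0.565, -0.502, 0.435, -0.49]
ft_force: [0.6, 0.4, 0.1]
grip_width: 0.0006
```

```bash
python3 st.py; python3 - <<'E'
from h import *
shot("scene","s18",(220,120,380,290),3.5)
E
```

```text
t 30.4 tcp [0.0583 0.0005 0.0504] tip [0.0485 0.0005 0.0275] F trough xyz [ 0.6807  0.3134 -0.0502] 0.0005604436255944062
```

View pics/s18.png

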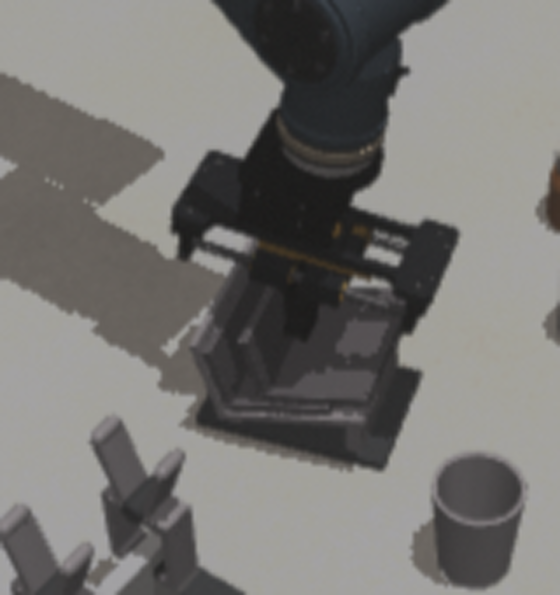

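```bash
python3 - <<'E'
import cv2
im=cv2.imread("pics/raw_s18.png"); b=cv2.imread("pics/raw_s17.png")
f=lambda i:cv2.convertScaleAbs(cv2.resize(i[185:255,270:345],None,fx=5.2,fy=5.2,interpolation=cv2.INTER_CUBIC),alpha=1.7)
cv2.imwrite("pics/cmp.png",cv2.hconcat([f(b),f(im)]))
E
```

```text
(no output)
```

View pics/cmp.png

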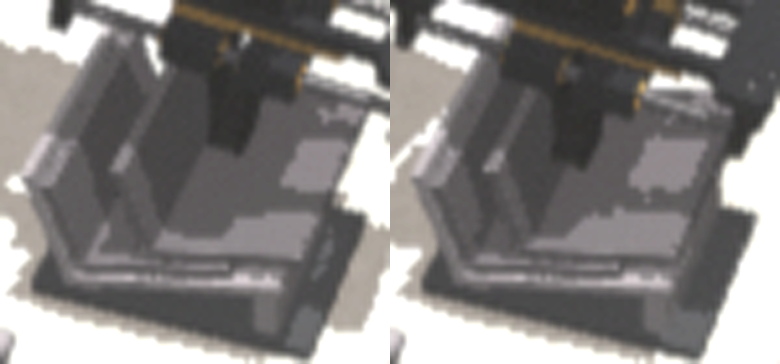

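The guard lies flat and is sliding, so I'll keep going.

Request:
{"method": "play_rows", "body": {"series": [[0,0,0.0078,-0.0184,0,0,0],[0,0,0.0078,-0.0184,0,0,0],[0,0,0.0078,-0.0184,0,0,0],[0,0,0.0078,-0.0184,0,0,0],[0,0,0.0078,-0.0184,0,0,0],[0,0,0.0078,-0.0184,0,0,0],[0,0,0.0078,-0.0184,0,0,0],[0,0,0,0,0,0,0]]}}

```text
time: 31.12
position: [0.6017, -0.0245, 0.0952]
tool_rot: [0.565, -0.502, 0.435, -0.49]
ft_force: [0.3, -0.2, -0.7]
grip_width: 0.0003
```

```bash
python3 st.py
```

```text
t 31.1167 tcp [0.0442 0.0005 0.0505] tip [0.0344 0.0006 0.0275] F trough xyz [ 0.0452 -0.1804 -0.7497] 0.0003134992164732271
```

Request:
{"method": "play_rows", "body": {"series": [[0,0,0.0039,-0.0092,0,0,0],[0,0,0.0039,-0.0092,0,0,0],[0,0,0.0039,-0.0092,0,0,0],[0,0,0,0,0,0,0]]}}

```text
time: 31.45
position: [0.5994, -0.0249, 0.0946]
tool_rot: [0.565, -0.502, 0.435, -0.49]
ft_force: [0.3, 0.0, 0.2]
grip_width: 0.0003
```

```bash
python3 st.py;  python3 - <<'E'
from h import *
c,im=shot("scene","s19")
f=lambda i:cv2.convertScaleAbs(cv2.resize(i[185:255,270:345],None,fx=6,fy=6,interpolation=cv2.INTER_CUBIC),alpha=1.7)
cv2.imwrite("pics/s19z.png",f(im))
E
```

```text
t 31.45 tcp [0.0418 0.0004 0.0505] tip [0.032  0.0004 0.0275] F trough xyz [ 0.3927 -0.0227  0.1174] 0.0003008179672708023
```

View pics/s19z.png

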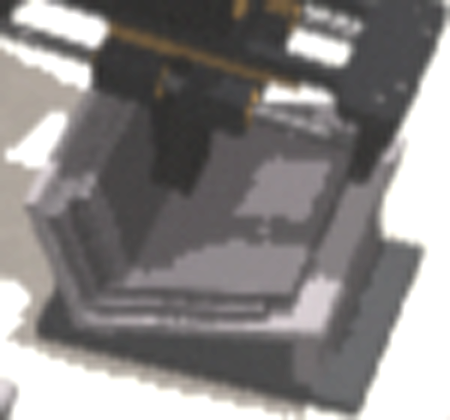

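Request:
{"method": "play_rows", "body": {"series": [[0,0,0.0039,-0.0092,0,0,0],[0,0,0.0039,-0.0092,0,0,0],[0,0,0.0039,-0.0092,0,0,0],[0,0,0.0039,-0.0092,0,0,0],[0,0,0.0039,-0.0092,0,0,0],[0,0,0,0,0,0,0]]}}

```text
time: 32.0
position: [0.5944, -0.0254, 0.0932]
tool_rot: [0.565, -0.502, 0.435, -0.49]
ft_force: [0.2, 0.2, 0.4]
grip_width: 0.0002
```

```bash
python3 st.py
```

```text
t 32.0 tcp [0.0366 0.0005 0.0505] tip [0.0268 0.0005 0.0275] F trough xyz [0.2788 0.1831 0.3317] 0.000245413931638448
```

Request:
{"method": "play_rows", "body": {"series": [[0,0,0.0039,-0.0092,0,0,0],[0,0,0.0039,-0.0092,0,0,0],[0,0,0,0,0,0,0]]}}

```text
time: 32.25
position: [0.5933, -0.0256, 0.093]
tool_rot: [0.564, -0.502, 0.436, -0.49]
ft_force: [1.5, 0.5, 0.4]
grip_width: 0.0001
```

```bash
python3 st.py
```

```text
t 32.25 tcp [0.0355 0.0004 0.0505] tip [0.0257 0.0004 0.0275] F trough xyz [ 1.5767  0.2909 -0.0222] 0.0001408329920862767
```

Request:
{"method": "play_rows", "body": {"series": [[0,0,0.0039,-0.0092,0,0,0],[0,0,0.0039,-0.0092,0,0,0],[0,0,0,0,0,0,0]]}}

```text
time: 32.5
position: [0.5931, -0.0257, 0.093]
tool_rot: [0.563, -0.501, 0.437, -0.491]
ft_force: [5.2, 1.2, 1.4]
grip_width: 0.0006
```

```bash
python3 st.py
```

```text
t 32.5 tcp [0.0353 0.0004 0.0506] tip [0.0256 0.0004 0.0275] F trough xyz [ 5.4513  0.6235 -0.0561] 0.0006232513489266802
```

Firm stop at tip x = 25.6 mm, exactly 8 mm beyond the first guard's stop. Retreat and verify.

Request:
{"method": "play_rows", "body": {"series": [[0,0,-0.016,0.037,0,0,0],[0,0,-0.07,0.14,0,0,0],[0,0,-0.07,0.14,0,0,0],[0,0,-0.37,-0.05,0,0,0],[0,0,-0.37,-0.05,0,0,0],[0,0,-0.37,-0.05,0,0,0],[0,0,-0.37,-0.05,0,0,0],[0,0,0,0,0,0,0]]}}

```text
time: 33.17
position: [0.6284, -0.0226, 0.2605]
tool_rot: [0.563, -0.498, 0.439, -0.492]
ft_force: [1.1, 0.1, 0.6]
grip_width: 0.0004
```

```bash
python3 st.py; python3 - <<'E'
from h import *
plan([.62,-.13,.25],Rdown())
E
```

```text
t 33.1667 tcp [ 0.1129 -0.0007  0.2032] tip [ 0.1033 -0.0008  0.1801] F trough xyz [1.25   0.0097 0.2546] 0.0003954782658349126
3 rows of 1 [0.3545, 0.0411, -0.0529] [0.0138, 0.0125, 0.0013] | total mm [105.6  13.6 -19.4] deg [7.44 6.74 0.68]
```

Request:
{"method": "play_rows", "body": {"series": [[1,0.354,0.041,-0.053,0.0138,0.0125,0.0013],[1,0.354,0.041,-0.053,0.0138,0.0125,0.0013],[1,0.354,0.041,-0.053,0.0138,0.0125,0.0013],[1,0,0,0,0,0,0],[1,0,0,0,0,0,0],[1,0,0,0,0,0,0]]}}

```text
time: 33.67
position: [0.6158, -0.1288, 0.2413]
tool_rot: [-0.502, 0.505, -0.496, 0.497]
ft_force: [0.2, 0.9, -0.3]
grip_width: 0.0326
```

```bash
python3 - <<'E'
from h import *
c,im=shot("wrist","w20"); print(pose()[0])
cv2.imwrite("pics/w20z.png",cv2.resize(im[0:165,215:390],None,fx=3.5,fy=3.5,interpolation=cv2.INTER_CUBIC))
E
```

```text
[ 0.6163 -0.1282  0.2415]
```

View pics/w20z.png

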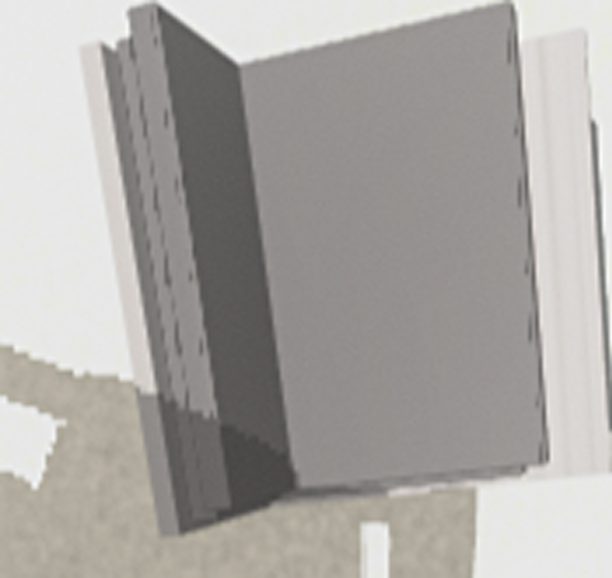

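```bash
python3 - <<'E'
from h import *
c=cam("wrist"); q=lambda a,b: zp((a,b),215,0,3.5)
for n,a,b,z in(("wallin far",104,42,.068),("wall in near",180,533,.068),("g1 top out far",130,8,.068),("g1 top in far",157,5,.068),("g1 lie far",514,3,.016),("g1 lie near",547,463,.016),("g1 corner far",240,66,.016),("g1 corner near",296,487,.016)):
    print(n,ontr(c,*q(a,b),z))
E
```

```text
wallin far [0.0041 0.056  0.068 ]
wall in near [ 0.0034 -0.062   0.068 ]
g1 top out far [0.0122 0.0616 0.068 ]
g1 top in far [0.0191 0.0608 0.068 ]
g1 lie far [0.096 0.061 0.016]
g1 lie near [ 0.0957 -0.0567  0.016 ]
g1 corner far [0.0189 0.0614 0.016 ]
g1 corner near [ 0.019  -0.0561  0.016 ]
```

```bash
python3 - <<'E'
from h import *
c,im=shot("wrist","w21"); print(pose()[0])
cv2.imwrite("pics/w21z.png",cv2.resize(im[0:165,215:390],None,fx=3.5,fy=3.5,interpolation=cv2.INTER_CUBIC))
q=lambda a,b: zp((a,b),215,0,3.5)
for n,a,b,z in(("floor far",585,30,.0),("floor near",609,472,.0),("wall in near",180,533,.068),("g1 lie far",514,3,.016),("g1 lie near",547,463,.016)): print(n,ontr(c,*q(a,b),z))
E
```

```text
[ 0.6166 -0.1278  0.2416]
floor far [ 0.1127  0.0559 -0.    ]
floor near [ 0.112  -0.0622 -0.    ]
wall in near [ 0.0034 -0.062   0.068 ]
g1 lie far [0.096 0.061 0.016]
g1 lie near [ 0.0957 -0.0567  0.016 ]
```

View pics/w21z.png

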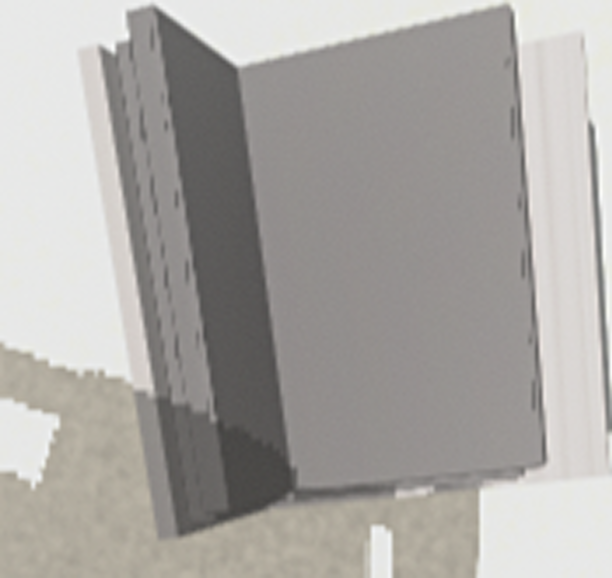

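Request:
{"method": "play_rows", "body": {"series": [[1,0.02,-0.08,0,0,0,0],[1,0,0,0,0,0,0],[1,0,0,0,0,0,0],[1,0,0,0,0,0,0],[1,0,0,0,0,0,0],[1,0,0,0,0,0,0]]}}

```text
time: 34.27
position: [0.6168, -0.1308, 0.2498]
tool_rot: [-0.502, 0.504, -0.496, 0.498]
ft_force: [0.9, -0.1, 0.2]
grip_width: 0.08
```

```bash
python3 - <<'E'
from h import *
import pickle
print(pose()[0]); c,im=shot("wrist","w22"); print(pose()[0], c[1].T@-c[2]); pickle.dump(c,open("w22.pkl","wb"))
cv2.imwrite("pics/w22z.png",cv2.resize(im[0:165,215:390],None,fx=3.5,fy=3.5,interpolation=cv2.INTER_CUBIC))
E
```

```text
[ 0.6168 -0.1308  0.2498]
[ 0.6167 -0.1309  0.2498] [ 0.6179 -0.0652  0.3862]
```

View pics/w22z.png

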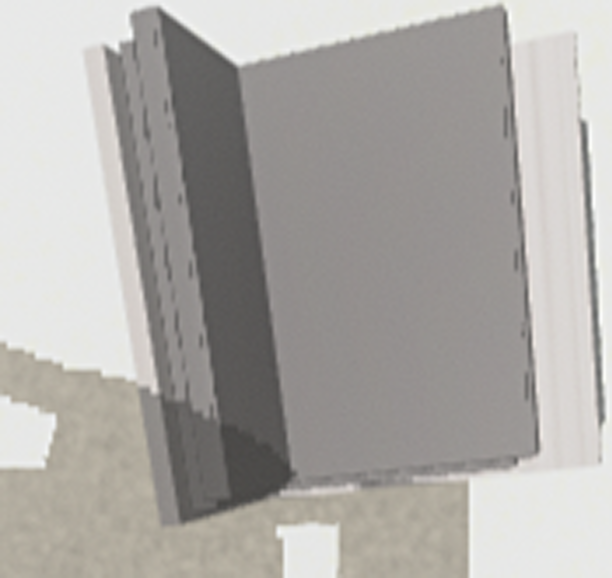

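```bash
python3 - <<'E'
from h import *
import pickle
c=pickle.load(open("w22.pkl","rb")); q=lambda a,b: zp((a,b),215,0,3.5)
for n,a,b,z in(("wallin far",107,46,.068),("wall in near",182,522,.068),("floor far",576,32,0),("floor near",602,463,0),("g1 top out far",132,10,.068),("g1 lie far",504,6,.016),("g1 lie near",539,454,.016),("g1 corner far",240,68,.016),("g1 corner near",292,476,.016),("g0 lie near",516,466,.008)):
    print(n,ontr(c,*q(a,b),z))
E
```

```text
wallin far [0.0034 0.0551 0.068 ]
wall in near [ 0.0031 -0.0626  0.068 ]
floor far [ 0.1125  0.0554 -0.    ]
floor near [ 0.1123 -0.0627 -0.    ]
g1 top out far [0.0116 0.0613 0.068 ]
g1 lie far [0.0951 0.0606 0.016 ]
g1 lie near [ 0.0953 -0.0572  0.016 ]
g1 corner far [0.0187 0.0605 0.016 ]
g1 corner near [ 0.0179 -0.0558  0.016 ]
g0 lie near [ 0.0872 -0.0605  0.008 ]
```

```bash
python3 - <<'E'
from h import *
n=tr(.0027,-.0037,0); print(n)
s=open("h.py").read().replace("TO=np.array([.5723,-.0285,.035])",f"TO=np.array([{n[0]:.4f},{n[1]:.4f},.035])"); open("h.py","w").write(s)
plan([.606,-.352,.28],Rdown())
E
```

```text
[ 0.5753 -0.0319  0.0357]
6 rows of 1 [0.3684, -0.0511, -0.0181] [0.0006, -0.0, -0.0002] | total mm [221.  -30.9 -11. ] deg [ 0.67 -0.02 -0.22]
```

Request:
{"method": "play_rows", "body": {"series": [[1,0,-0.2,0,0,0,0],[1,0.368,-0.02,-0.018,0.0006,0,0],[1,0.368,-0.02,-0.018,0.0006,0,0],[1,0.368,-0.02,-0.018,0.0006,0,0],[1,0.368,-0.02,-0.018,0.0006,0,0],[1,0.368,-0.02,-0.018,0.0006,0,0],[1,0.368,-0.01,-0.018,0.0006,0,0],[1,0,0,0,0,0,0],[1,0,0,0,0,0,0],[1,0,0,0,0,0,0],[1,0,0,0,0,0,0],[1,0,0,0,0,0,0]]}}

```text
time: 35.32
position: [0.6064, -0.3503, 0.2802]
tool_rot: [-0.499, 0.501, -0.498, 0.501]
ft_force: [-0.2, -0.2, 0.1]
grip_width: 0.0871
```

```bash
python3 - <<'E'
from h import *
import pickle
print(pose()[0]); c,im=shot("wrist","w23"); print(pose()[0]); pickle.dump(c,open("w23.pkl","wb"))
E
```

```text
[ 0.6064 -0.3503  0.2802]
[ 0.6065 -0.3504  0.2802]
```

View pics/w23.png

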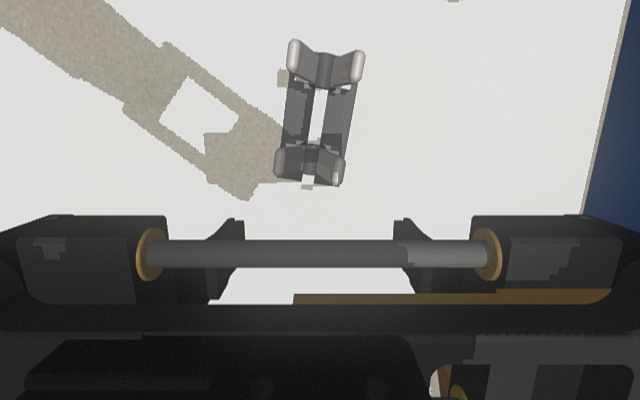

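```bash
python3 - <<'E'
import cv2
im=cv2.imread("pics/raw_w23.png")
cv2.imwrite("pics/w23z.png",cv2.resize(im[30:195,260:385],None,fx=3.6,fy=3.6,interpolation=cv2.INTER_CUBIC))
E
```

```text
(no output)
```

View pics/w23z.png

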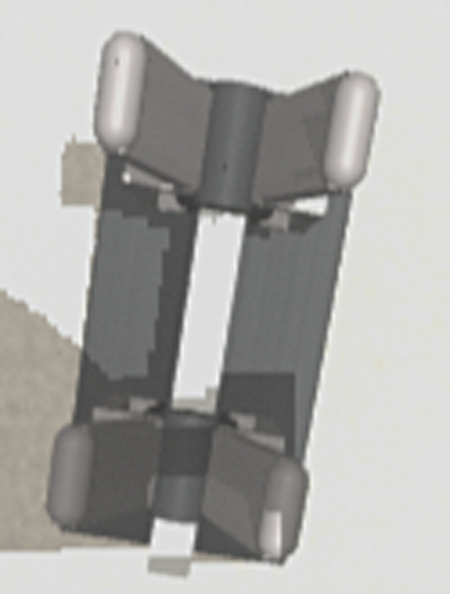

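Clip A beads sit at zoomed (119,92) and (352,131), clip B beads at (70,477) and (284,510). Converting at bead height 0.17.

```bash
python3 - <<'E'
from h import *
import pickle
c=pickle.load(open("w23.pkl","rb")); q=lambda a,b: zp((a,b),260,30,3.6)
mm=[]
for n,a,b in(("A",(119,92),(352,131)),("B",(70,477),(284,510))):
    L=onz(c,*q(*a),.17);Rr=onz(c,*q(*b),.17); d=Rr-L; m=(L+Rr)/2; mm.append(m)
    print(n,L,Rr,"sep",np.linalg.norm(d),"yaw",np.degrees(np.arctan2(d[1],d[0])),"mid",m)
    t=onz(c,*q(*a),.17); 
d=mm[0]-mm[1]; print("clip sep",np.linalg.norm(d),"stand yaw",np.degrees(np.arctan2(d[1],d[0]))-90)
# bead axis ends
for a,b in(((122,50),(117,138)),((358,88),(346,174)),((75,440),(67,515)),((291,470),(277,548))):
    A=onz(c,*q(*a),.17);B=onz(c,*q(*b),.17);d=A-B;print(np.degrees(np.arctan2(d[1],d[0]))-90,np.linalg.norm(d))
print(onz(c,*q(240,145),.12),onz(c,*q(183,470),.12))
E
```

```text
A [ 0.5863 -0.2365  0.17  ] [ 0.6365 -0.2442  0.17  ] sep 0.05079761343410893 yaw -8.813242251397519 mid [ 0.6114 -0.2403  0.17  ]
B [ 0.5731 -0.3193  0.17  ] [ 0.6231 -0.3271  0.17  ] sep 0.05062432982538191 yaw -8.862718431575429 mid [ 0.5981 -0.3232  0.17  ]
clip sep 0.08394443937488272 stand yaw -9.095229125360135
-4.721792784125142 0.01749415664199018
-6.746728156060826 0.017429308176748204
-7.872679318604213 0.01773200386675697
-9.160287376356536 0.018774952765310306
[ 0.6136 -0.2394  0.12  ] [ 0.5981 -0.3244  0.12  ]
```

```bash
python3 - <<'E'
from h import *
Rt=Rdown(np.radians(-8.9))
A=plan([.6114,-.2403,.24],Rt)
plan([.6114,-.2403,.176],Rt,p0=A[0],R0=A[1])
E
```

```text
3 rows of 1 [-0.3672, 0.1352, -0.0023] [0.0001, 0.0166, -0.0004] | total mm [-109.9   40.7    5.1] deg [ 0.04  8.97 -0.23]
2 rows of 1 [0.0, 0.32, 0.0] [0.0, 0.0, 0.0] | total mm [ 0. 64.  0.] deg [0. 0. 0.]
```

Request:
{"method": "play_rows", "body": {"series": [[1,-0.367,0.135,-0.002,0,0.0166,0],[1,-0.367,0.135,-0.002,0,0.0166,0],[1,-0.367,0.135,-0.002,0,0.0166,0],[1,0,0,0,0,0,0],[1,0,0,0,0,0,0],[1,0,0,0,0,0,0]]}}

```text
time: 35.87
position: [0.612, -0.2413, 0.2407]
tool_rot: [-0.459, 0.538, -0.537, 0.461]
ft_force: [0.3, -0.1, 0.2]
grip_width: 0.0871
```

```bash
python3 - <<'E'
from h import *
Rt=Rdown(np.radians(-8.9))
plan([.6114,-.2403,.176],Rt); shot("wrist","w24")
shot("scene","s24",(200,170,340,310),4)
E
```

```text
2 rows of 1 [-0.004, 0.3233, -0.004] [-0.0001, 0.0001, -0.0004] | total mm [-0.8 64.7 -0.8] deg [-0.02  0.04 -0.15]
```

View pics/w24.png

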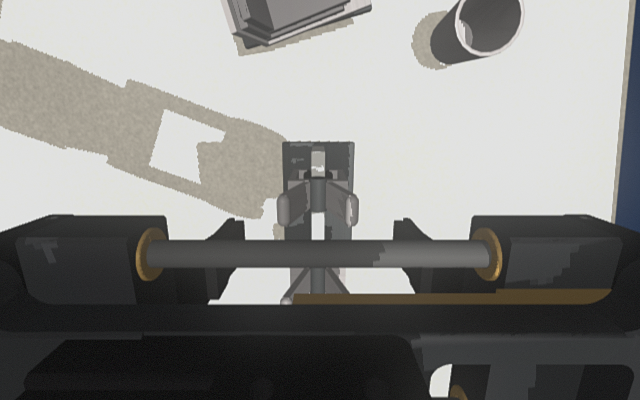

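View pics/s24.png

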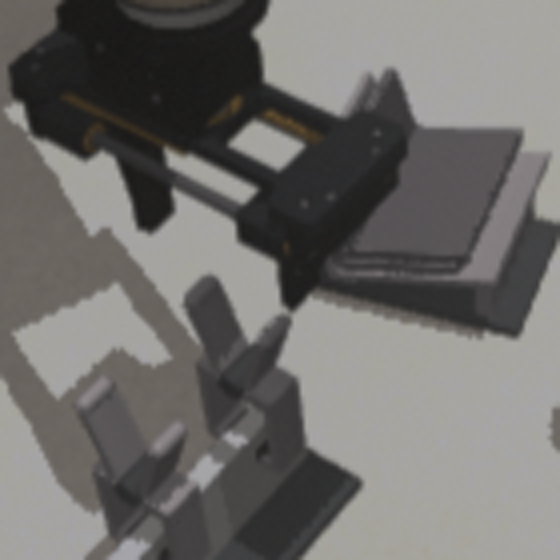

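Beads at (283,210) and (352,210) are centred between the fingers. Descend and squeeze.

Request:
{"method": "play_rows", "body": {"series": [[1,0,0.2,0,0,0,0],[1,0,0.2,-0.008,0,0,0],[1,0,0.15,0,0,0,0],[1,0,0.097,0,0,0,0],[0.345,0,0,0,0,0,0],[0.345,0,0,0,0,0,0],[0.345,0,0,0,0,0,0],[0.345,0,0,0,0,0,0],[0.345,0,0,0,0,0,0],[0.345,0,0,0,0,0,0],[0.345,0,0,0,0,0,0],[0.345,0,0,0,0,0,0]], "grip_force": 25}}

```text
time: 36.97
position: [0.6105, -0.2415, 0.1755]
tool_rot: [-0.458, 0.539, -0.537, 0.46]
ft_force: [0.4, -0.5, -1.1]
grip_width: 0.0417
```

Request:
{"method": "play_rows", "body": {"series": [[0.345,0,0,0,0,0,0],[0.345,0,0,0,0,0,0],[0.345,0,0,0,0,0,0],[0.345,0,0,0,0,0,0],[0.345,0,0,0,0,0,0],[0.345,0,0,0,0,0,0]]}}

```text
time: 37.47
position: [0.6106, -0.2416, 0.1753]
tool_rot: [-0.458, 0.539, -0.537, 0.46]
ft_force: [1.0, -0.2, -1.2]
grip_width: 0.0301
```

```bash
python3 - <<'E'
from h import *
o=robot.get_obs(); print(o['position'],o['grip_width'],o['ft_force']); shot("wrist","w25")
shot("scene","s25",(200,170,340,310),4)
E
```

```text
[ 0.6106 -0.2416  0.1753] 0.030133656369967062 [ 0.9578 -0.2082 -1.1903]
```

View pics/s25.png

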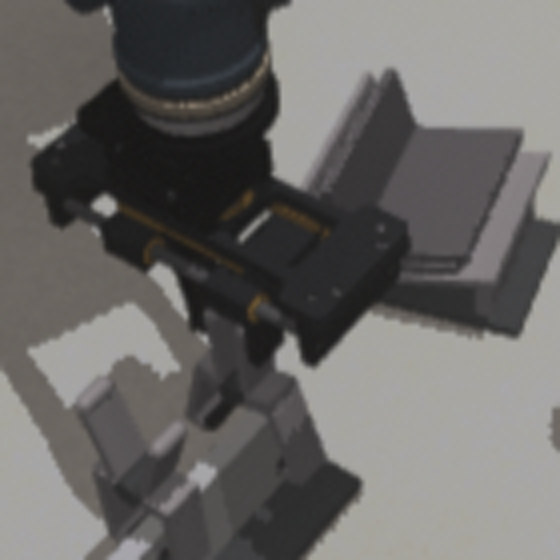

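The beads are squeezed to 30 mm and the jaws are open, with the clip's weight on the wrist. Lifting.

Request:
{"method": "play_rows", "body": {"series": [[0.345,0,-0.1,0,0,0,0],[0.345,0,-0.2,0,0,0,0],[0.345,0,-0.25,0,0,0,0],[0.345,0,-0.25,0,0,0,0],[0.345,0,-0.15,0,0,0,0],[0.345,0,0,0,0,0,0],[0.345,0,0,0,0,0,0]]}}

```text
time: 38.15
position: [0.611, -0.2421, 0.2718]
tool_rot: [-0.458, 0.538, -0.538, 0.46]
ft_force: [-0.8, -0.4, -1.4]
grip_width: 0.0304
```

```bash
python3 - <<'E'
from h import *
o=robot.get_obs(); print(o['position'],o['grip_width'],o['ft_force']); shot("wrist","w26")
shot("scene","s26",(180,120,340,290),3.5)
plan(tr(.005,.035,.225),RT(),claw=.345,maxmm=30,maxdeg=5)
E
```

```text
[ 0.611  -0.2421  0.2718] 0.03043430706939577 [-0.7936 -0.4382 -1.391 ]
9 rows of 0.345 [-0.2613, 0.0067, -0.1132] [0.0093, -0.0097, 0.0011] | total mm [-220.7   17.  -127.6] deg [ 15.04 -15.65   1.77]
```

View pics/s26.png

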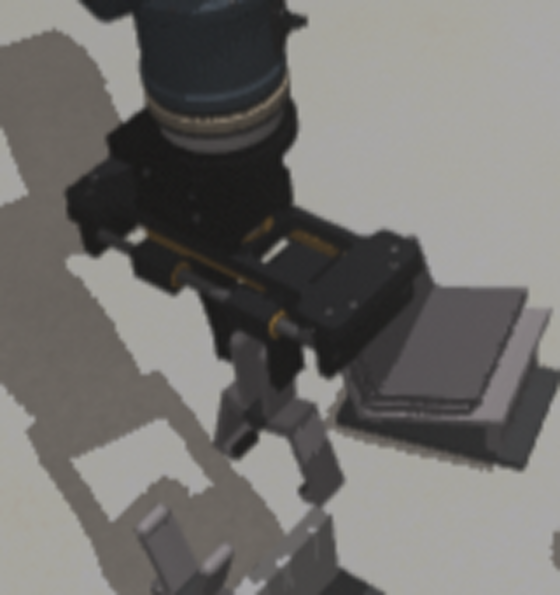

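View pics/w26.png

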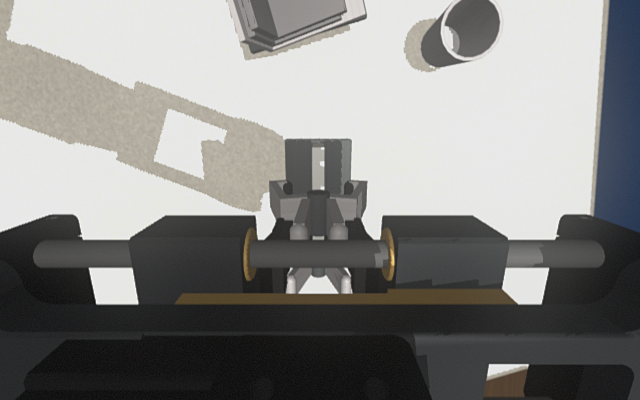

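Request:
{"method": "play_rows", "body": {"series": [[0.345,-0.261,0.007,-0.113,0.0093,-0.0097,0.0011],[0.345,-0.261,0.007,-0.113,0.0093,-0.0097,0.0011],[0.345,-0.261,0.007,-0.113,0.0093,-0.0097,0.0011],[0.345,-0.261,0.007,-0.113,0.0093,-0.0097,0.0011],[0.345,-0.261,0.007,-0.113,0.0093,-0.0097,0.0011],[0.345,-0.261,0.007,-0.113,0.0093,-0.0097,0.0011],[0.345,-0.261,0.007,-0.113,0.0093,-0.0097,0.0011],[0.345,-0.261,0.007,-0.113,0.0093,-0.0097,0.0011],[0.345,-0.261,0.007,-0.113,0.0093,-0.0097,0.0011],[0.345,0,0,0,0,0,0],[0.345,0,0,0,0,0,0],[0.345,0,0,0,0,0,0]]}}

```text
time: 39.25
position: [0.5193, -0.0044, 0.2534]
tool_rot: [-0.455, 0.403, -0.528, 0.593]
ft_force: [-1.0, -0.2, -0.8]
grip_width: 0.0303
```

```bash
python3 st.py; python3 - <<'E'
from h import *
plan(tr(.005,.035,.225),RT(),claw=.345)
c,im=shot("wrist","w27")
cs,im=shot("scene","s27",(240,130,360,260),4.5)
print(proj(cs,[tr(-.006,-.06,.068),tr(0,-.06,.068),tr(0,.06,.068),tr(.11,-.06,0),tr(.016,-.06,.068)]))
E
```

```text
t 39.25 tcp [0.0059 0.0339 0.2246] tip [0.0059 0.0339 0.1996] F trough xyz [-1.1431 -0.0635 -0.5203] 0.030255061035066186
1 rows of 0.345 [-0.0111, -0.0043, -0.0087] [-0.0005, 0.0005, 0.0004] | total mm [-1.1 -0.4 -0.9] deg [-0.09  0.1   0.07]
[[273.8564 218.2377]
 [275.9581 218.3146]
 [293.0508 187.5902]
 [323.3247 239.7675]
 [281.608  218.5216]]
```

View pics/s27.png

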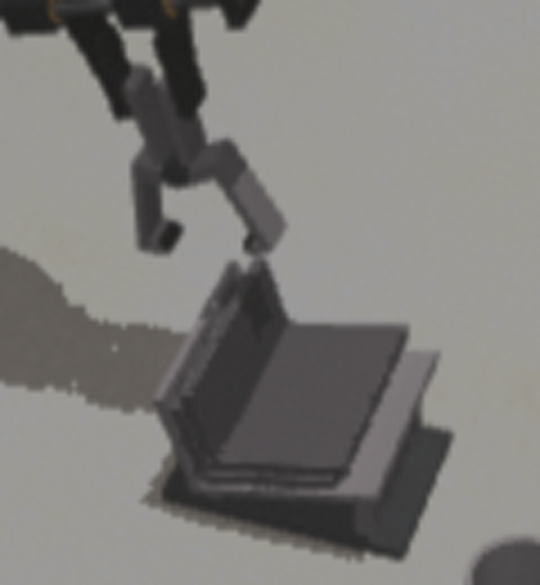

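View pics/w27.png

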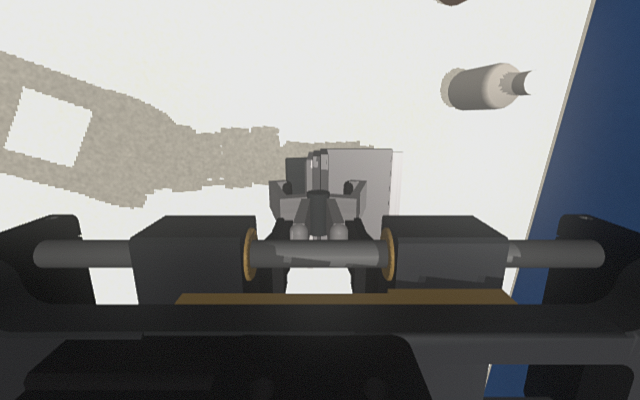

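```bash
python3 - <<'E'
import cv2
im=cv2.imread("pics/raw_w27.png")
cv2.imwrite("pics/w27z.png",cv2.resize(im[140:245,255:410],None,fx=5,fy=5,interpolation=cv2.INTER_CUBIC))
E
```

```text
(no output)
```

View pics/w27z.png

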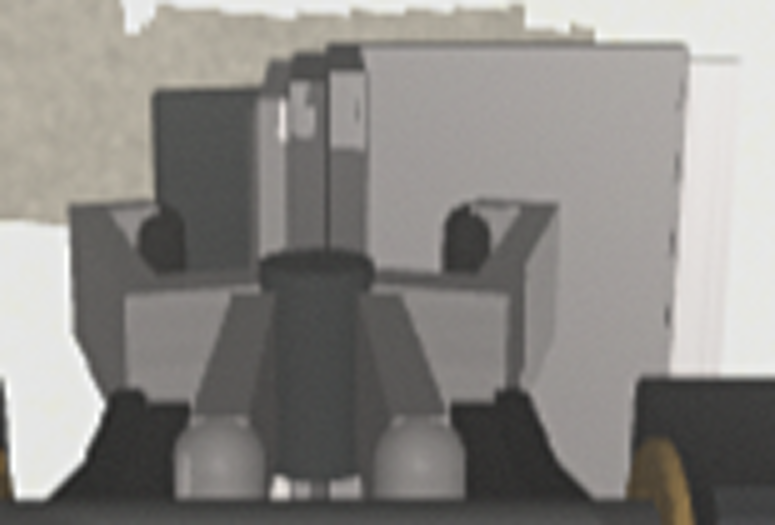

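```bash
cat >> h.py <<'E'
def onytr(c,u,v,y):
    o,d=ray(c,u,v); m=RT().as_matrix(); n=-m[:,0]; return intr(o+d*((TO+n*y-o)@n)/(d@n))
E
python3 - <<'E'
from h import *
c=cam("scene"); q=lambda a,b: zp((a,b),240,130,4.5)
for n,a,b in(("hinge",175,178),("tipL",158,250),("tipR",262,252),("bead",137,75)): print(n,onytr(c,*q(a,b),.022))
print("walltop near",onytr(c,*q(157,400),-.06))
E
```

```text
hinge [0.0041 0.022  0.1591]
tipL [-0.0253  0.022   0.1075]
tipR [0.0412 0.022  0.1062]
bead [0.0053 0.022  0.2283]
walltop near [-0.0045 -0.06    0.0672]
```

Tip bottoms are at trough z ≈ 107 mm, hinge at 159 mm, and the jaws are centred over the bundle. Descending about 55 mm.

Request:
{"method": "play_rows", "body": {"series": [[0.345,-0.005,0.1,0,0,0,0],[0.345,-0.005,0.1,0,0,0,0],[0.345,0,0.1,0,0,0,0],[0.345,0,0.1,0,0,0,0],[0.345,0,0,0,0,0,0],[0.345,0,0,0,0,0,0]]}}

```text
time: 39.85
position: [0.529, -0.002, 0.214]
tool_rot: [-0.455, 0.404, -0.527, 0.593]
ft_force: [0.5, -0.5, -0.6]
grip_width: 0.03
```

```bash
python3 st.py; python3 - <<'E'
from h import *
c,im=shot("wrist","w28")
cv2.imwrite("pics/w28z.png",cv2.resize(im[140:245,255:410],None,fx=5,fy=5,interpolation=cv2.INTER_CUBIC))
cs,im=shot("scene","s28",(240,130,360,260),4.5)
E
```

```text
t 39.85 tcp [0.0053 0.0351 0.1839] tip [0.0052 0.0351 0.1589] F trough xyz [ 0.2725 -0.6052 -0.7148] 0.03003909245332811
```

View pics/w28z.png

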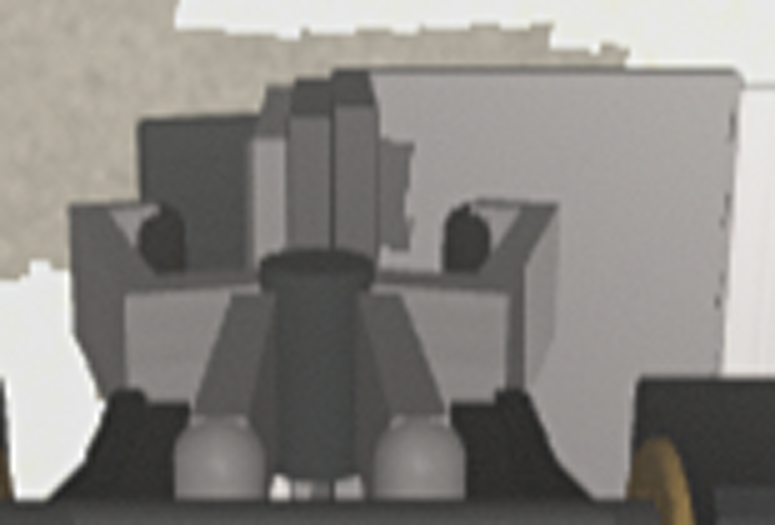

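View pics/s28.png

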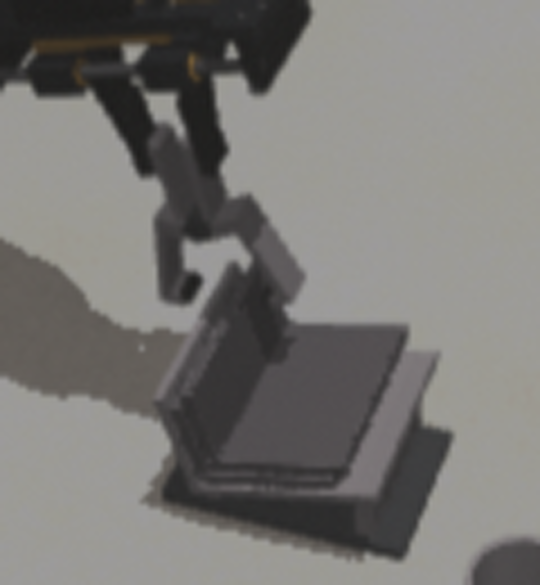

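Request:
{"method": "play_rows", "body": {"series": [[0.345,0,0.07,0,0,0,0],[0.345,0,0.07,0,0,0,0],[0.345,0,0,0,0,0,0],[0.38,0,0,0,0,0,0],[0.42,0,0,0,0,0,0],[0.46,0,0,0,0,0,0],[0.5,0,0,0,0,0,0],[0.54,0,0,0,0,0,0],[0.58,0,0,0,0,0,0],[0.62,0,0,0,0,0,0],[0.62,0,0,0,0,0,0]]}}

```text
time: 40.87
position: [0.5323, -0.0015, 0.2016]
tool_rot: [-0.455, 0.404, -0.527, 0.593]
ft_force: [-1.0, -2.0, -2.0]
grip_width: 0.0524
```

```bash
python3 st.py; python3 - <<'E'
from h import *
c,im=shot("wrist","w29")
cv2.imwrite("pics/w29z.png",cv2.resize(im[140:245,255:410],None,fx=5,fy=5,interpolation=cv2.INTER_CUBIC))
cs,im=shot("scene","s29",(240,130,360,260),4.5)
E
```

```text
t 40.8667 tcp [0.0053 0.0352 0.171 ] tip [0.0053 0.0352 0.146 ] F trough xyz [-1.712  -1.8218 -1.6372] 0.05242711977939265
```

View pics/w29z.png

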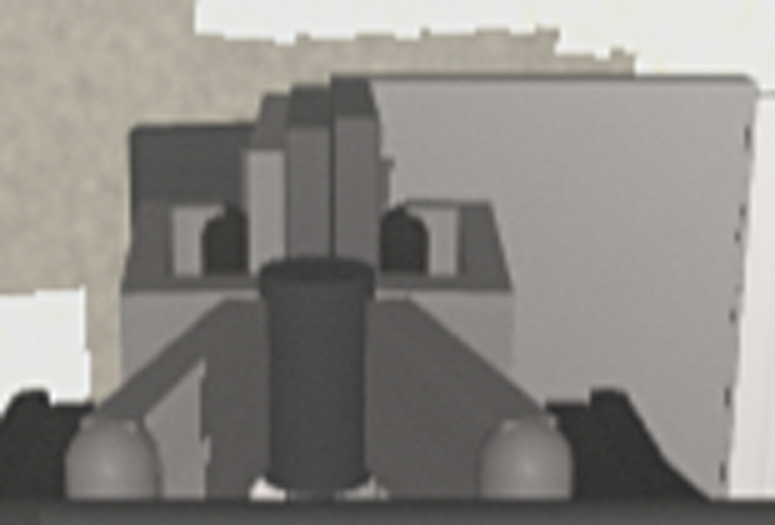

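View pics/s29.png

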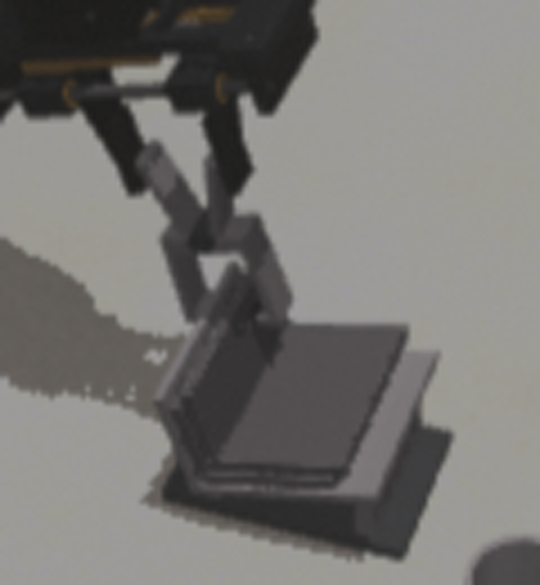

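The jaws have closed on the bundle. Open fully and back away upward.

Request:
{"method": "play_rows", "body": {"series": [[0.75,0,0,0,0,0,0],[1,0,0,0,0,0,0],[1,0,0,0,0,0,0],[1,0,0,0,0,0,0],[1,0,0,0,0,0,0],[1,0,0,0,0,0,0],[1,0,0,0,0,0,0],[1,0,-0.15,0,0,0,0],[1,0,-0.3,0,0,0,0],[1,0,-0.3,0,0,0,0],[1,0,0,0,0,0,0],[1,0,0,0,0,0,0]]}}

```text
time: 41.97
position: [0.5142, -0.0041, 0.2761]
tool_rot: [-0.454, 0.402, -0.529, 0.594]
ft_force: [0.5, 0.3, -0.4]
grip_width: 0.0871
```

```bash
python3 st.py; python3 - <<'E'
from h import *
cs,im=shot("scene","s30",(240,130,360,260),4.5)
Rt=Rdown(np.radians(-8.9))
p,r=pose()
A=plan([.5981,-.3232,.265],Rt)
A=plan([.5981,-.3232,.235],Rt,p0=A[0],R0=Rt)
E
```

```text
t 41.9667 tcp [0.0069 0.0348 0.2477] tip [0.0071 0.0347 0.2227] F trough xyz [ 0.4237  0.1932 -0.5462] 0.08706447400739417
9 rows of 1 [0.3557, 0.023, 0.0934] [-0.0093, 0.0096, -0.0012] | total mm [327.1  22.2  42. ] deg [-15.13  15.59  -1.96]
1 rows of 1 [0.0, 0.3, 0.0] [0.0, 0.0, 0.0] | total mm [ 0. 30.  0.] deg [0. 0. 0.]
```

View pics/s30.png

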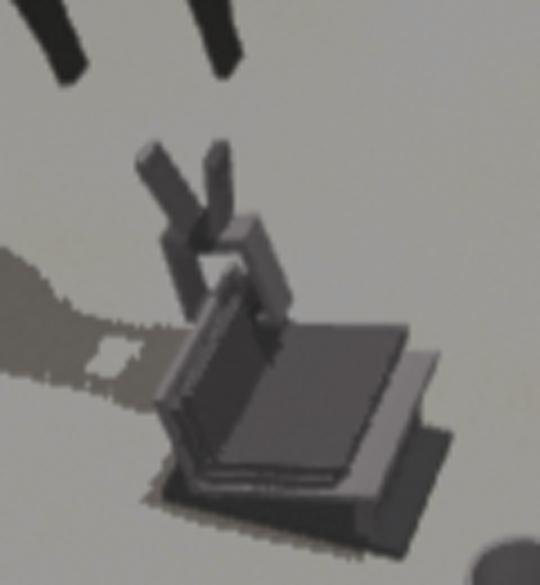

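Clip A holds. Now clip B.

Request:
{"method": "play_rows", "body": {"series": [[1,0.356,0.023,0.093,-0.0093,0.0096,-0.0012],[1,0.356,0.023,0.093,-0.0093,0.0096,-0.0012],[1,0.356,0.023,0.093,-0.0093,0.0096,-0.0012],[1,0.356,0.023,0.093,-0.0093,0.0096,-0.0012],[1,0.356,0.023,0.093,-0.0093,0.0096,-0.0012],[1,0.356,0.023,0.093,-0.0093,0.0096,-0.0012],[1,0.356,0.023,0.093,-0.0093,0.0096,-0.0012],[1,0.356,0.023,0.093,-0.0093,0.0096,-0.0012],[1,0.356,0.023,0.093,-0.0093,0.0096,-0.0012],[1,0,0.2,0,0,0,0],[1,0,0,0,0,0,0],[1,0,0,0,0,0,0]]}}

```text
time: 43.02
position: [0.5963, -0.3221, 0.2406]
tool_rot: [-0.46, 0.54, -0.534, 0.46]
ft_force: [0.0, -0.0, 0.8]
grip_width: 0.0869
```

Request:
{"method": "play_rows", "body": {"series": [[1,0,0,0,0,0,0],[1,0,0,0,0,0,0]]}}

```text
time: 43.18
position: [0.598, -0.3221, 0.2447]
tool_rot: [-0.46, 0.537, -0.536, 0.46]
ft_force: [-0.1, -0.2, 0.3]
grip_width: 0.087
```

```bash
python3 - <<'E'
from h import *
plan([.5981,-.3232,.176],Rdown(np.radians(-8.9)))
c,im=shot("wrist","w31")
print(proj(c,[[.5731,-.3193,.17],[.6231,-.3271,.17]]))
E
```

```text
2 rows of 1 [0.0057, 0.3437, 0.0016] [0.0001, 0.0004, -0.0001] | total mm [ 1.2 68.7  0.3] deg [ 0.02  0.13 -0.05]
[[285.355  210.9832]
 [352.941  210.9811]]
```

View pics/w31.png

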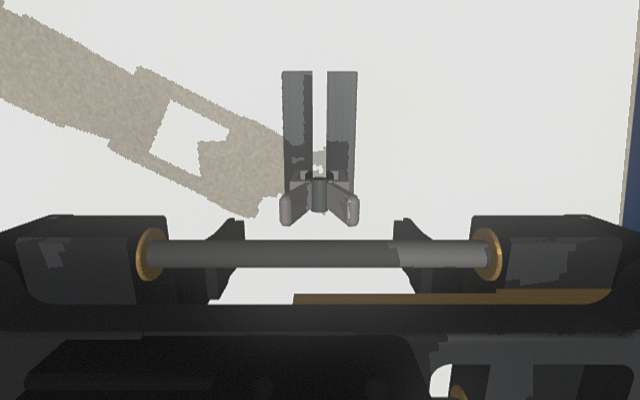

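Beads at (285,210) and (353,210), exactly as predicted. Descend, squeeze and lift.

Request:
{"method": "play_rows", "body": {"series": [[1,0.01,0.2,0,0,0,0],[1,0,0.2,0,0,0,0],[1,0,0.18,0,0,0,0],[1,0,0.11,0,0,0,0],[0.345,0,0,0,0,0,0],[0.345,0,0,0,0,0,0],[0.345,0,0,0,0,0,0],[0.345,0,0,0,0,0,0],[0.345,0,0,0,0,0,0],[0.345,0,0,0,0,0,0],[0.345,0,0,0,0,0,0],[0.345,0,0,0,0,0,0]], "grip_force": 25}}

```text
time: 44.23
position: [0.5977, -0.3243, 0.1755]
tool_rot: [-0.46, 0.537, -0.537, 0.46]
ft_force: [-0.7, 0.9, -2.1]
grip_width: 0.042
```

Request:
{"method": "play_rows", "body": {"series": [[0.345,0,0,0,0,0,0],[0.345,0,0,0,0,0,0],[0.345,0,0,0,0,0,0],[0.345,0,0,0,0,0,0],[0.345,0,0,0,0,0,0]]}}

```text
time: 44.65
position: [0.5977, -0.3243, 0.1753]
tool_rot: [-0.46, 0.537, -0.537, 0.46]
ft_force: [0.9, -0.4, -0.2]
grip_width: 0.0304
```

Request:
{"method": "play_rows", "body": {"series": [[0.345,0,-0.1,0,0,0,0],[0.345,0,-0.2,0,0,0,0],[0.345,0,-0.25,0,0,0,0],[0.345,0,-0.25,0,0,0,0],[0.345,0,-0.15,0,0,0,0],[0.345,0,0,0,0,0,0],[0.345,0,0,0,0,0,0]]}}

```text
time: 45.23
position: [0.5981, -0.3246, 0.2718]
tool_rot: [0.46, -0.536, 0.538, -0.46]
ft_force: [-0.4, -0.4, -1.3]
grip_width: 0.0302
```

```bash
python3 - <<'E'
from h import *
o=robot.get_obs(); print(o['position'],o['grip_width'],o['ft_force']); shot("wrist","w32",(220,120,420,260),3.5)
plan(tr(.005,-.035,.225),RT(),claw=.345,maxmm=30,maxdeg=5)
E
```

```text
[ 0.5981 -0.3246  0.2718] 0.030160150892535258 [-0.4103 -0.4486 -1.3158]
9 rows of 0.345 [-0.2769, 0.0098, -0.0905] [0.0092, -0.0096, 0.0012] | total mm [-237.3   16.8 -108.8] deg [ 14.95 -15.47   1.98]
```

View pics/w32.png

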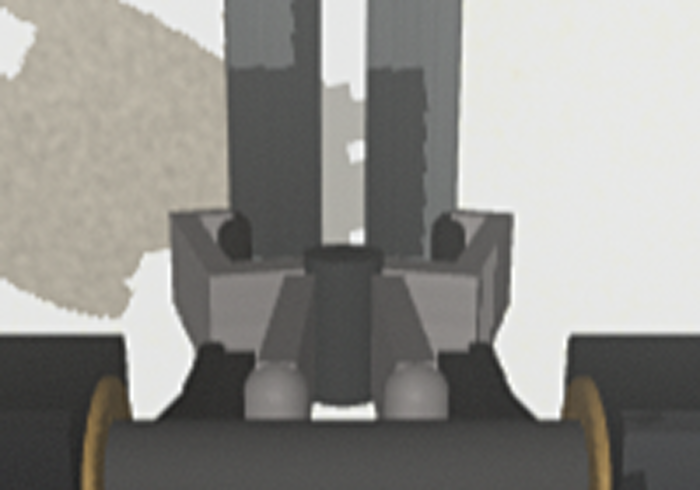

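Request:
{"method": "play_rows", "body": {"series": [[0.345,-0.277,0.01,-0.0905,0.0092,-0.0096,0.0012],[0.345,-0.277,0.01,-0.0905,0.0092,-0.0096,0.0012],[0.345,-0.277,0.01,-0.0905,0.0092,-0.0096,0.0012],[0.345,-0.277,0.01,-0.0905,0.0092,-0.0096,0.0012],[0.345,-0.277,0.01,-0.0905,0.0092,-0.0096,0.0012],[0.345,-0.277,0.01,-0.0905,0.0092,-0.0096,0.0012],[0.345,-0.277,0.01,-0.0905,0.0092,-0.0096,0.0012],[0.345,-0.277,0.01,-0.0905,0.0092,-0.0096,0.0012],[0.345,-0.277,0.01,-0.0905,0.0092,-0.0096,0.0012],[0.345,0,0,0,0,0,0],[0.345,0,0,0,0,0,0],[0.345,0,0,0,0,0,0]]}}

```text
time: 46.28
position: [0.5268, -0.0733, 0.2529]
tool_rot: [-0.456, 0.404, -0.527, 0.593]
ft_force: [-0.5, -0.5, -0.9]
grip_width: 0.0305
```

```bash
python3 st.py; python3 - <<'E'
from h import *
plan(tr(.005,-.035,.225),RT(),claw=.345)
c,im=shot("wrist","w33",(220,90,420,245),3.8)
cs,im=shot("scene","s33",(240,130,360,260),4.5)
E
```

```text
t 46.2833 tcp [ 0.0052 -0.0355  0.2242] tip [ 0.0051 -0.0355  0.1992] F trough xyz [-0.802  -0.4542 -0.6939] 0.030493402802190466
1 rows of 0.345 [-0.0047, -0.0084, -0.0016] [0.0004, 0.0005, 0.0003] | total mm [-0.5 -0.8 -0.2] deg [0.06 0.09 0.05]
```

View pics/w33.png

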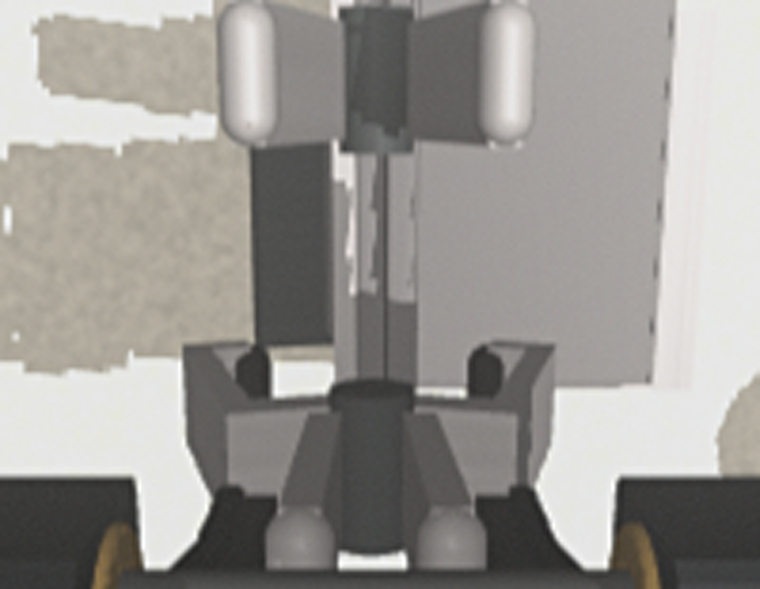

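View pics/s33.png

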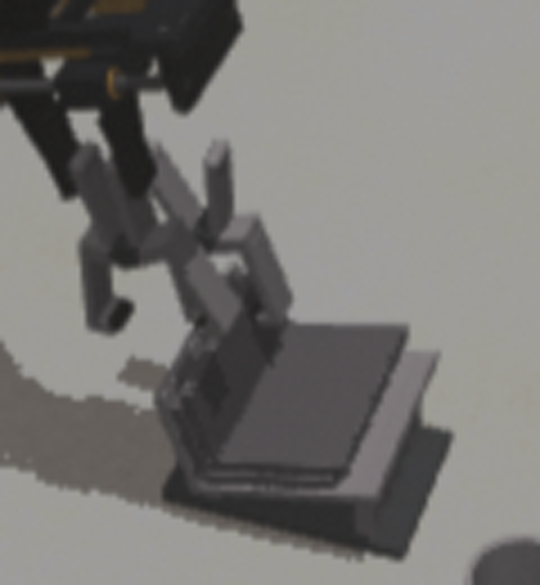

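Clip B's jaws are centred on the bundle. Descend and release in the same way.

Request:
{"method": "play_rows", "body": {"series": [[0.345,0,0.1,0,0,0,0],[0.345,0,0.1,0,0,0,0],[0.345,0,0.1,0,0,0,0],[0.345,0,0.1,0,0,0,0],[0.345,0,0,0,0,0,0],[0.345,0,0,0,0,0,0]]}}

```text
time: 46.88
position: [0.5366, -0.0718, 0.2134]
tool_rot: [-0.456, 0.405, -0.526, 0.593]
ft_force: [0.2, 0.7, -1.4]
grip_width: 0.03
```

```bash
python3 st.py; python3 - <<'E'
from h import *
c,im=shot("wrist","w34",(220,90,420,245),3.8)
E
```

```text
t 46.8833 tcp [ 0.0045 -0.0351  0.1835] tip [ 0.0044 -0.0351  0.1585] F trough xyz [-0.1274  0.7014 -1.4038] 0.03000245188584326
```

View pics/w34.png

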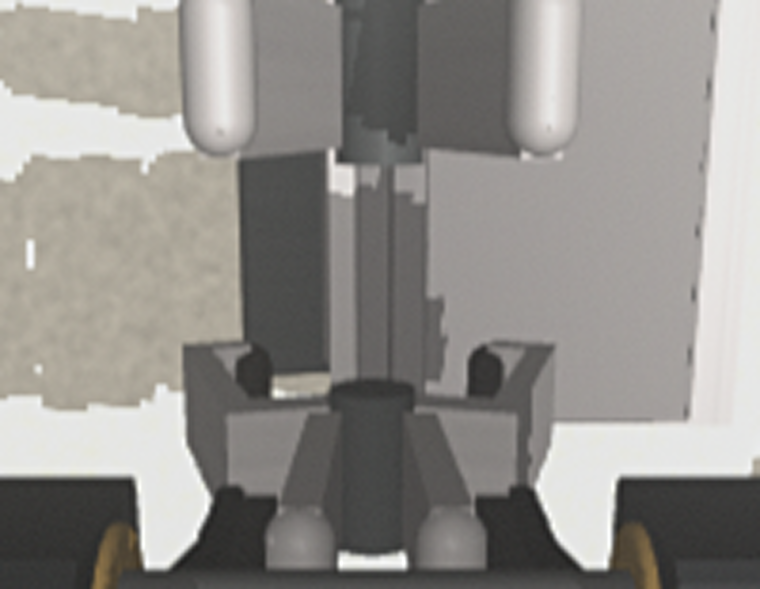

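Request:
{"method": "play_rows", "body": {"series": [[0.345,0,0.07,0.012,0,0,0],[0.345,0,0.065,0,0,0,0],[0.345,0,0,0,0,0,0],[0.38,0,0,0,0,0,0],[0.42,0,0,0,0,0,0],[0.46,0,0,0,0,0,0],[0.5,0,0,0,0,0,0],[0.54,0,0,0,0,0,0],[0.58,0,0,0,0,0,0],[0.62,0,0,0,0,0,0],[0.75,0,0,0,0,0,0],[1,0,0,0,0,0,0]]}}

```text
time: 47.93
position: [0.5417, -0.0715, 0.2022]
tool_rot: [-0.455, 0.404, -0.527, 0.593]
ft_force: [0.6, -0.6, -0.2]
grip_width: 0.0604
```

Request:
{"method": "play_rows", "body": {"series": [[1,0,0,0,0,0,0],[1,0,0,0,0,0,0],[1,0,0,0,0,0,0],[1,0,0,0,0,0,0],[1,0,0,0,0,0,0],[1,0,-0.15,0,0,0,0],[1,0,-0.3,0,0,0,0],[1,0,-0.3,0,0,0,0],[1,0,0,0,0,0,0],[1,0,0,0,0,0,0]]}}

```text
time: 48.77
position: [0.523, -0.0741, 0.2764]
tool_rot: [-0.455, 0.402, -0.528, 0.593]
ft_force: [0.3, 0.0, -0.2]
grip_width: 0.0869
```

```bash
python3 st.py; python3 - <<'E'
from h import *
c,im=shot("wrist","w35",(220,50,420,245),3.0)
cs,im=shot("scene","s35",(240,130,360,260),4.5)
plan([.62,-.14,.30],Rdown())
E
```

```text
t 48.7667 tcp [ 0.0076 -0.0358  0.2479] tip [ 0.0077 -0.0359  0.2229] F trough xyz [ 0.2739 -0.0172 -0.3166] 0.08692345041511033
4 rows of 1 [0.1838, -0.0268, 0.2406] [-0.0207, 0.0094, -0.0012] | total mm [77.7 -2.  93.2] deg [-14.92   6.74  -0.84]
```

View pics/s35.png

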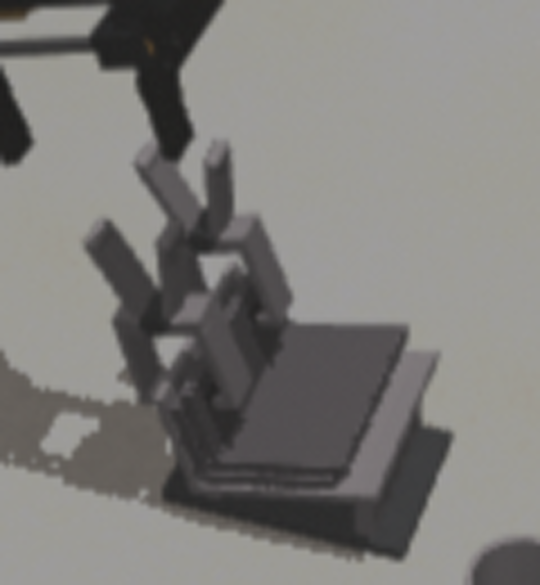

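View pics/w35.png

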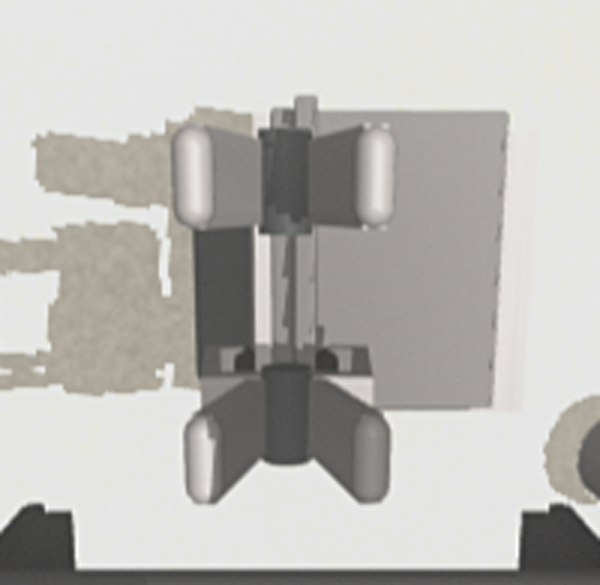

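Both clips are on. Move clear and run a final check.

Request:
{"method": "play_rows", "body": {"series": [[1,0,-0.2,0,0,0,0],[1,0.184,-0.027,0.24,-0.0207,0.0094,-0.0012],[1,0.184,-0.027,0.24,-0.0207,0.0094,-0.0012],[1,0.184,-0.027,0.24,-0.0207,0.0094,-0.0012],[1,0.184,-0.027,0.24,-0.0207,0.0094,-0.0012],[1,0,0,0,0,0,0],[1,0,0,0,0,0,0],[1,0,0,0,0,0,0],[1,0,0,0,0,0,0],[1,0,0,0,0,0,0]]}}

```text
time: 49.7
position: [0.6136, -0.14, 0.3195]
tool_rot: [-0.5, 0.5, -0.5, 0.5]
ft_force: [-0.4, 0.5, -0.1]
grip_width: 0.0869
```

```bash
python3 - <<'E'
from h import *
import pickle
print(pose()[0]); c,im=shot("wrist","w36"); pickle.dump(c,open("w36.pkl","wb"))
cv2.imwrite("pics/w36z.png",cv2.resize(im[0:190,215:400],None,fx=3.1,fy=3.1,interpolation=cv2.INTER_CUBIC))
shot("top","t36",(180,100,440,290),3); shot("scene","s36",(150,100,420,350),2.3)
E
```

```text
[ 0.6136 -0.14    0.3195]
```

View pics/w36z.png

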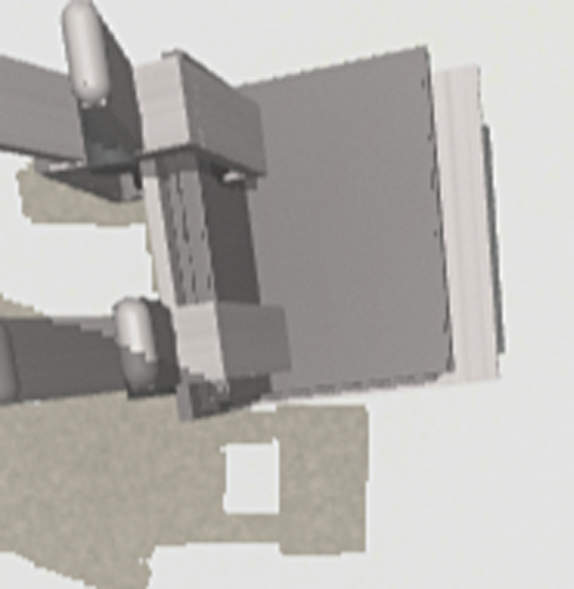

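View pics/s36.png

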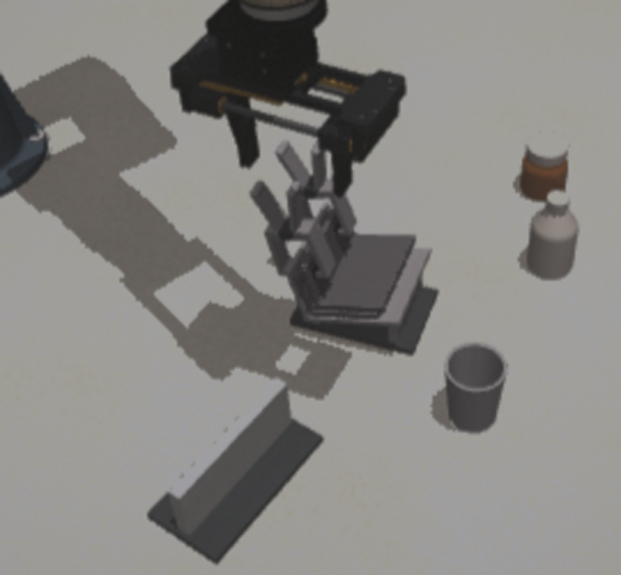

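```bash
python3 - <<'E'
from h import *
import pickle
c=pickle.load(open("w36.pkl","rb")); q=lambda a,b: zp((a,b),215,0,3.1)
for n,a,b,z in(("floor far",479,67,0),("floor near",499,378,0),("wall near in",191,417,.068),("g1 lie far",427,46,.016),("g1 lie near",452,372,.016),("g0 lie near",437,381,.008)):
    print(n,ontr(c,*q(a,b),z))
E
```

```text
floor far [ 0.1103  0.0584 -0.    ]
floor near [ 0.1097 -0.0589 -0.    ]
wall near in [-0.0011 -0.0582  0.068 ]
g1 lie far [0.0931 0.0648 0.016 ]
g1 lie near [ 0.0925 -0.0539  0.016 ]
g0 lie near [ 0.085 -0.057  0.008]
```

```bash
python3 - <<'E'
from rig import ticket
print(ticket.hand_in())
E
```

```text
the job is handed in; nothing more can be done
None
```

I nested both guards on the bench in the holder, clipped both spring clips over the back wall and bundle, and handed the job in at about 50 s. The hand-in gives no verdict.

**Guards:** Only two were there. In the last image the outer guard's lying-leg edge is at x ≈ 93 mm in the holder (93 expected) and the first guard's at 85 mm (85 expected). Both lie flat and square. The outer guard sits about 5.5 mm off flush along the holder and the first about 2 mm; the limit is 10 mm.

**Clips:** They were released at about 35 mm either side of the middle, with the tips about 50 mm up the wall. Both stand upright and grip wall and guards in the pictures. I could not measure their pinch force directly.

**Robot and bystanders:** The arm is clear of everything. The bottle, cup and jar still stand where they were.

**What went wrong on the way:**
- **Tipping:** Both guards tipped while being pushed in, because I pushed too high. I let each one drop flat and pushed again lower, with the fingertips leading, until it stopped firmly at 3 to 5.5 N.
- **Holder position:** My first measurement of the holder was about 4 mm out, probably because I used the camera pose from just after the picture rather than at it. I corrected it before placing the clips, but the outer guard went in before that, which explains its 5.5 mm.

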